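# Pin the hinge, shut the lid and bolt the tool chest

### The job

Make the tool chest ready to carry. Slide the loose hinge pin fully home through the empty right-hand hinge, and only then press the lid shut and lock it with the barrel bolt: lift the bolt's handle out of its notch, slide the bolt through the lid's keeper and drop the handle right down into the other notch. Leave the other things on the worktop where they are.

Things in the scene. Friction and masses are not known exactly. Their poses are not given: they have to be found in the camera images.
- chest: Plywood tool chest, fixed, 130 deep (x), 210 wide (y), 175 high with its lid. Origin: centre of its underside; +x to its back (away from the robot), +y to the robot's left, z up. Two iron hinges along chest y at the top of the back: the left has its pin, the right is empty. A barrel bolt is on the front wall (x = -65). The lid overhangs that wall by 18; its underside is at z = 156 when shut.
- hinge_mouth (a point): Centre of the open outer end of the empty right-hand hinge (chest x +74, y -108, z 156; 3 outside the chest's side). Axes as the chest. Its five knuckles, 13.4 long with gaps of 2, bore 11.4, outside 16.4, alternately on chest and lid, follow along the chest's +y: the pin goes in here and runs that way.
- hinge_end (a point): Where the pin's tip is when it is fully home: 85 from hinge_mouth along the chest's +y.
- pin_loop (a point): Loose steel hinge pin, about 70 g, 8 thick, 141 long, lying flat: a round rod with a tapered tip and, at its tail, a flat pull loop of the same bar, 26 wide (x) and 56 long (y), to be grasped across its 26. The point is the loop's centre, half-way up (4 above the worktop at the start); its +y axis points along the pin to the tip. Two sanding sleeves stand about 55 beside the pin.
- pin_shoulder (a point): Front face of the pin's loop, on the pin's axis, 28 from pin_loop along the pin's +y; fully home it bears on the outer knuckle, at hinge_mouth.
- pin_tip (a point): Tip of the pin, 113 from pin_loop along the pin's +y; its last 11 taper to 4 thick.
- lid (a joint): Opening angle of the lid, rad: 0 = shut, resting on the chest; grows as its front edge rises about the hinge axis (chest x +74, z 156). It stands ajar at the start. The hinge is stiff: the lid stays where it is left and shuts under 2 to 5 N of push on its top.
- lid_top (a point): Point on the lid's upper face, 12 behind its front edge and mid-way across (chest x -71, y 0, z 174 when shut). It moves with the lid.
- bolt_axis (a point): Fixed point on the axis of the bolt's rod (chest x -79, y +67, z 100), level with the handle when the bolt is drawn back. Axes as the chest; the rod lies along y. The overhanging lid leaves no room over the handle for a gripper that points straight down: lean the tool 30 to 45 degrees, the hand away from the chest.
- bolt (a joint): Travel of the bolt, m: 0 = drawn back, 0.045 = shot through the lid's keeper; grows to the chest's -y. Needs about 1.5 N. It slides only while its handle is lifted level.
- bolt_handle (a joint): Angle of the bolt's handle about the rod, rad: 0 = right down in a notch (pointing out from the chest and 60 degrees below level), 1.05 = level, in the barrel's slot, free to slide; at most 1.25. It falls by its own weight if let go. Notches are at the two ends of the travel only.
- bolt_knob (a point): Centre of the brass ball, 16 across, at the end of the bolt's handle, 40 from the rod's axis; stem 6 thick. At the start (chest x -99, y +67, z 65) it is in its notch. The keeper that hangs from the lid is a tube 21 across, 18 long, round the rod's axis at chest y -20 when the lid is shut.
- sleeve_wide: Bystander: yellow sanding sleeve, 26 across, 30 high, standing. Origin: centre of its underside.
- sleeve_thin: Bystander: yellow sanding sleeve, 13 across, 45 high, standing. Origin: centre of its underside.
- burr_block: Bystander: wooden block with burrs, 50 x 130, 66 high with the burrs. Origin: centre of its underside, y along its length.
- gouge: Bystander: gouge with wooden handle, 26 x 210 x 22, lying in front of the chest. Origin: centre of its underside, y along its length.
- amber_bottle: Bystander: amber bottle with a white cap, 65 across, 121 high, behind the chest. Origin: centre of its underside.

How it is judged:
By the outcome, as a careful person would: the job done as asked, in the order asked, and still so for the second after the job is handed in, with the robot touching nothing.
It also fails if it takes over 67 s, if anything falls off the work surface, if the arm or the gripper's body presses on something with over 40 N, if the wrist force passes 120 N, or if a joint passes its speed limit or range.

### The arm

A 7-joint arm with a two-finger parallel gripper is mounted at the origin on a cart in front of the work surface, level with it; the furniture and walls round the work are solid. World frame = base frame: x ahead of the robot, y to its left, z up, the work surface at z = 0. Lengths are in mm, angles in degrees, forces in N, time in s.
With the tool pointing down it reaches from about 400 to 875 mm from the base axis. Payload 6.5 kg.
Tool frame: the origin (TCP) lies at the very end of the fingers, on their centre line; the grasp point (between the pads) lies 19 mm behind it; z points along the fingers, y is the direction in which the jaws open and shut (so a half turn about z gives the same grasp; the last joint's range is limited). The gripper opens to 85 mm and grips with 20 to 120 N. Pads are 22 mm wide; open, the fingers measure 114 mm over their backs; the gripper's body (76 mm by 85 mm) begins 54 mm behind the grasp point. The pads swing forward as they close: fully open they stand 13 mm farther back than shut.
Start: joints at [65.707, 30.733, -0.252, 88.115, 0.149, 61.152, -4.079], TCP at [227.635, -608.829, 231.29] pointing down, gripper open.
Joint ranges: [-154.64, 154.64], [-21.42, 123.67], [-72.66, 72.17], [13.99, 137.28], [-74.86, 254.86], [10.95, 109.41], [-158.01, 158.01]. Speed limits (degrees/s): [136.94, 136.94, 180, 180, 180, 180, 180].

### API

Orientations are given as a 3x3 rotation matrix whose columns are the frame's x, y, z axes.
In Python, from plant import bot, camera, camera_info, order gives the robot as it stands. The module is installed in compiled form; this text tells all that it offers.
- The arm moves only by the shell command python3 -m inch 'ROWS'. ROWS is JSON, a list of rows, each a list of 7 numbers: the shift along the tool's x, y, z in units of 50 mm (1.0 is 50 mm), then the turn, a rotation vector about the tool's x, y, z in units of 0.08 rad (1.0 is 0.08 rad), then the gripper's target within -1 to 1 (shut at 1, half-way at 0, fully open at -1). In form: [[x, y, z, wx, wy, wz, fingers], ...]. A call has 1 to 12 rows; each row shifts and turns the commanded pose from where the row before left it, along the tool's axes as they then stand; what a row does not reach is not made up. A row lasts 1/10 s, in which the tool goes at most 50 mm and 8.59 degrees, less where a joint would pass 70% of its speed; a pose out of reach is approached as far as the arm can. A call with a number of a shift or a turn outside -1 to 1 is refused whole. A call with a gripper value outside its range is refused whole. The fingers move at their own pace and stop on an object; the grip force is fixed at half the most. Time passes only in rows, so rows that do not move let the fingers close. It gives the time, the measured TCP pose, the force and the opening at its end, in the units of the state.
- bot.sense(): the state, without advancing time (a new reading comes with each control period).
- camera(name): name is "scene" or "top" or "wrist"; returns the picture (384x512x3 uint8, blue, green, red); there is no depth.
- camera_info(name): a dict with "fx", "fy", "cx", "cy" (pixels), "extrinsics" (4x4, takes a point from world to camera coordinates); the wrist camera has in their place "hand_eye" (4x4, takes a point from camera to tool coordinates, whose origin is the TCP and whose axes are the flange's). Camera axes: x right, y down, z forward; pixel columns grow to the right and rows downward; lengths in mm; the calibration is good to about 2 mm. The wrist camera is an equidistant fisheye: a pixel r from the principal point sees the ray r / f radians off the axis. A picture is of the moment at which its call begins: read the wrist's pose just before it. camera_info takes no time and is no camera call.
- order.hand_in(): hands the job in, once; it reports no verdict.
The state is a dict: "time": time; "joints": joint angles; "joint_vel": joint speeds; "joint_efforts": joint torques, N m; "tool_pos": TCP position; "orientation": TCP orientation; "wrist_force": force on the tool from outside, world axes, zero at the start; "ft_torque": the same for the moment, N m; "width": opening from 0.0 (shut) to 1.0 (fully open).
Only numpy, scipy, OpenCV 4.12 (cv2) and the standard library are available. Lean on these libraries where they do the work, as an engineer would, in place of code of your own. Each camera call takes 0.05 s, during which the arm holds its last target.

## Working session

There is one attempt and no reset: what is moved stays moved. The work goes in short steps, Python scripts to look and compute and a shell command to move; the robot and the scene stay as the last step left them, time stands still between calls to the robot, and variables do not carry over. Pictures are saved under pics/ and viewed, and the job is handed in when it is done.

```bash
mkdir -p pics; ls; python3 - <<'E'
from plant import bot,camera,camera_info
import cv2,numpy as np
np.set_printoptions(precision=3,suppress=True)
s=bot.sense(); print(s)
for n in("scene","top","wrist"):
    print(n,camera_info(n)); cv2.imwrite(f"pics/{n}0.png",camera(n))
E
```

```text
pics
{'time': 0.0, 'joints': array([65.705, 30.778, -0.253, 88.172,  0.149, 61.15 , -4.079]), 'joint_vel': array([-0.057,  0.05 , -0.08 , -0.016, -0.07 ,  0.053, -0.001]), 'joint_efforts': array([  0.001, -58.342,   1.049, -25.91 ,   0.012,   0.01 ,  -0.   ]), 'tool_pos': array([ 227.403, -608.25 ,  230.403]), 'orientation': array([[ 0.937,  0.35 , -0.001],
       [ 0.35 , -0.937,  0.002],
       [-0.   , -0.002, -1.   ]]), 'wrist_force': array([ 1.139, -0.367, -0.238]), 'ft_torque': array([ 0.004, -0.033,  0.012]), 'width': 1.0045406366715253}
scene {'fx': 419.766683108145, 'fy': 419.766683108145, 'cx': 257.6684876893694, 'cy': 198.99321392481633, 'extrinsics': array([[ -0.677,  -0.736,  -0.019, 376.092],
       [ -0.384,   0.375,  -0.844, 334.64 ],
       [  0.628,  -0.564,  -0.536, 791.582],
       [  0.   ,   0.   ,   0.   ,   1.   ]])}
top {'fx': 440.31447444691145, 'fy': 440.31447444691145, 'cx': 259.69267636478185, 'cy': 184.27760705155563, 'extrinsics': array([[  -0.007,   -1.   ,   -0.004,   22.13 ],
       [  -0.99 ,    0.008,   -0.138,  567.194],
       [   0.138,    0.003,   -0.99 , 1068.361],
       [   0.   ,    0.   ,    0.   ,    1.   ]])}
wrist {'fx': 297.3186396354542, 'fy': 297.3186396354542, 'cx': 255.0281570577313, 'cy': 188.36069080602002, 'hand_eye': array([[  -0.   ,   -0.945,   -0.326,   85.197],
       [   1.   ,   -0.001,    0.001,    0.231],
       [  -0.001,   -0.326,    0.945, -142.594],
       [   0.   ,    0.   ,    0.   ,    1.   ]])}
```

View pics/scene0.png

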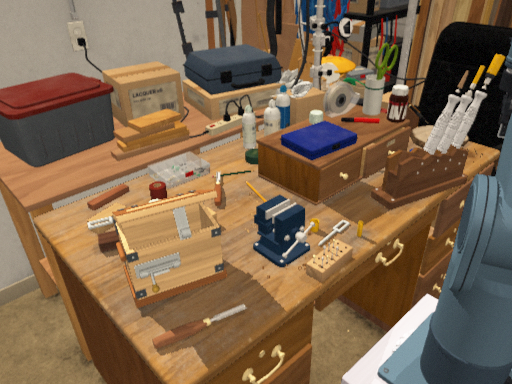

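View pics/top0.png

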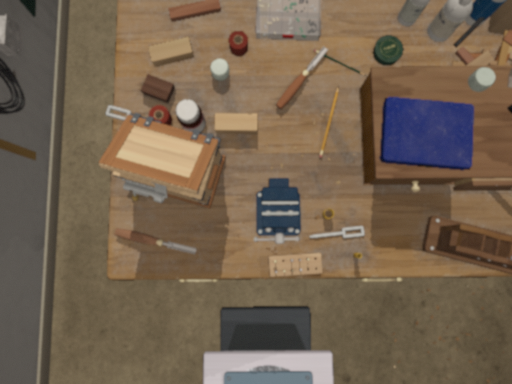

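View pics/wrist0.png

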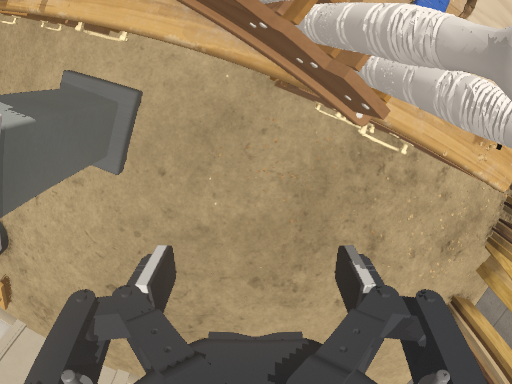

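```bash
python3 - <<'E'
import cv2
t=cv2.imread("pics/top0.png"); s=cv2.imread("pics/scene0.png")
cv2.imwrite("pics/tc.png",cv2.resize(t[90:220,90:290],None,fx=4,fy=4,interpolation=cv2.INTER_CUBIC))
cv2.imwrite("pics/tp.png",cv2.resize(t[190:290,240:390],None,fx=5,fy=5,interpolation=cv2.INTER_CUBIC))
cv2.imwrite("pics/sc.png",cv2.resize(s[165:310,80:280],None,fx=4,fy=4,interpolation=cv2.INTER_CUBIC))
E
```

```text
(no output)
```

View pics/tc.png

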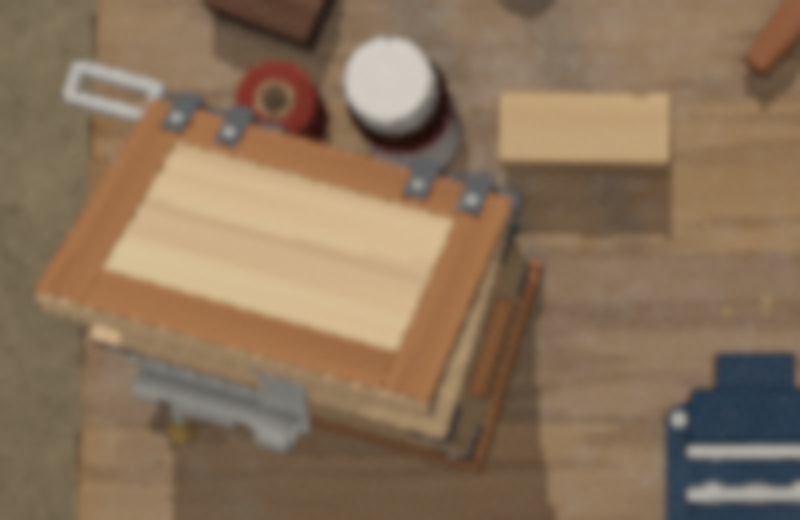

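View pics/tp.png

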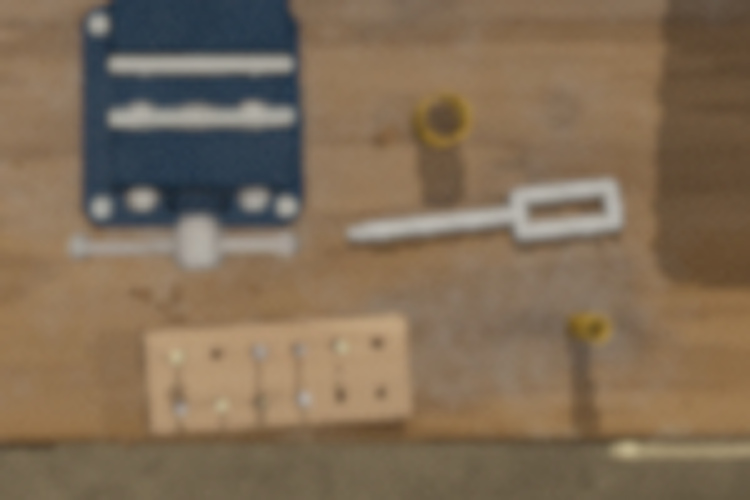

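View pics/sc.png

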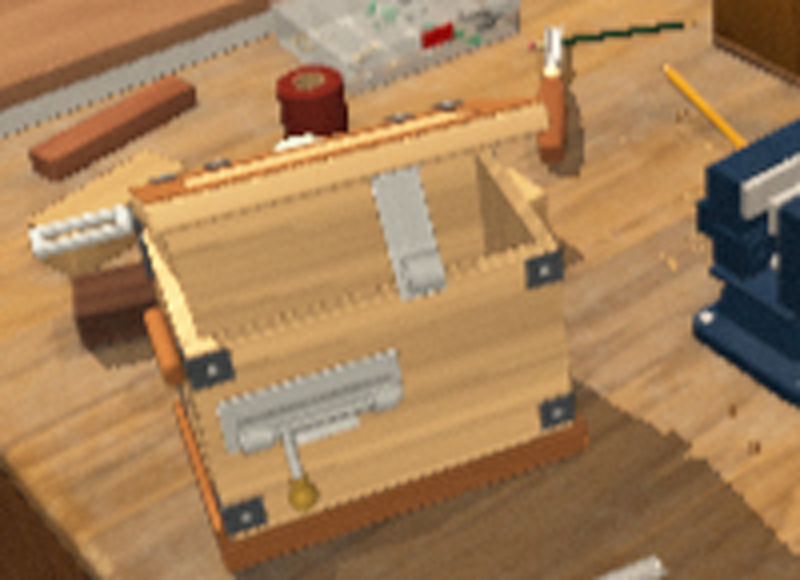

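```bash
cat > h.py <<'E'
from plant import bot,camera,camera_info
import cv2,numpy as np
from scipy.optimize import least_squares
from scipy.spatial.transform import Rotation as Ro
np.set_printoptions(precision=2,suppress=True)
def ray(n,px,s=None):
    c=camera_info(n); u=(px[0]-c['cx'])/c['fx']; v=(px[1]-c['cy'])/c['fy']
    if n!='wrist':
        E=c['extrinsics']; R=E[:3,:3]; o=-R.T@E[:3,3]; d=R.T@np.array([u,v,1.])
    else:
        r=np.hypot(u,v); d=np.array([u/r*np.sin(r),v/r*np.sin(r),np.cos(r)]) if r>1e-9 else np.array([0,0,1.])
        H=c['hand_eye']; R=s['orientation']; o=s['tool_pos']+R@H[:3,3]; d=R@H[:3,:3]@d
    return o,d/np.linalg.norm(d)
def onz(n,px,z,s=None):
    o,d=ray(n,px,s); return o+d*(z-o[2])/d[2]
def tri(rs):
    A=np.zeros((3,3));b=np.zeros(3)
    for o,d in rs:
        P=np.eye(3)-np.outer(d,d);A+=P;b+=P@o
    p=np.linalg.solve(A,b); return p,[np.linalg.norm((np.eye(3)-np.outer(d,d))@(p-o)) for o,d in rs]
def proj(n,p,s=None):
    c=camera_info(n); p=np.asarray(p,float)
    if n!='wrist':
        E=c['extrinsics']; q=E[:3,:3]@p+E[:3,3]; return np.array([c['fx']*q[0]/q[2]+c['cx'],c['fy']*q[1]/q[2]+c['cy']])
    H=c['hand_eye']; t=s['orientation'].T@(p-s['tool_pos']); q=H[:3,:3].T@(t-H[:3,3])
    a=np.arctan2(np.hypot(q[0],q[1]),q[2]); k=np.hypot(q[0],q[1])
    return np.array([c['fx']*a*q[0]/k+c['cx'],c['fy']*a*q[1]/k+c['cy']])
def rot(z):
    return Ro.from_euler('z',z,degrees=True).as_matrix()
def delta(s,pos,R):
    """required tool-frame shift (units) and rotvec (units) from measured pose s to target"""
    O=s['orientation']; return O.T@(np.asarray(pos)-s['tool_pos'])/50, Ro.from_matrix(O.T@R).as_rotvec()/0.08
E
python3 - <<'E'
from h import *
k=tri([ray('scene',(155.25,288.25)),ray('top',(134.75,198.25))]);print('knob',k)
# corners base skirt
print(onz('top',(208.75,206.25),0),onz('top',(224.5,156.25),0),onz('scene',(137.5,307),0),onz('scene',(226,275),0))
print('mouth',onz('top',(90+515/4,90+197/4),156))
# left pin loop centre, z156
print('leftloop', onz('top',(90+113/4,90+90/4),156), onz('scene',(80+82/4,165+232/4),156))
print('hinge leaf', [onz('top',(90+a/4,90+b/4),175) for a,b in((178,118),(231,132),(418,184),(472,198))])
# pin
P=lambda a,b:onz('top',(240+a/5,190+b/5),4)
print('pin loop',P(567,210),'tip',P(347,233), 'neck',P(512,215))
print('sleeves',P(443,118),P(592,327))
print('block top', [onz('top',(90+a/4,90+b/4),45) for a,b in((498,92),(668,92),(668,165),(500,165))],
 'shadowbase',[onz('top',(90+a/4,90+b/4),0) for a,b in((500,165),(500,235),(668,235))])
print('vise', [onz('top',(90+a/4,90+b/4),80) for a,b in((668,405),(717,355),(795,355))])
print('bottlecap', onz('top',(90+390/4,90+85/4),121))
E
```

```text
knob (array([530.73, 322.1 ,  70.17]), [np.float64(0.45177214319517217), np.float64(0.4517721431950837)])
[516.38 150.29   0.  ] [647.9  110.02   0.  ] [576.29 352.56   0.  ] [519.03 140.24   0.  ]
mouth [655.53 110.25 156.  ]
leftloop [720.48 342.08 156.  ] [716.85 339.67 156.  ]
hinge leaf [array([697.96, 298.49, 175.  ]), array([689.6 , 268.39, 175.  ]), array([658.76, 162.77, 175.  ]), array([650.49, 132.45, 175.  ])]
pin loop [ 447.26 -220.6     4.  ] tip [ 436.4  -107.93    4.  ] neck [ 444.92 -192.42    4.  ]
sleeves [ 494.76 -158.6     4.  ] [ 388.13 -231.12    4.  ]
block top [array([751.7, 132.3,  45. ]), array([750.79,  23.47,  45.  ]), array([702.83,  23.77,  45.  ]), array([703.7 , 130.69,  45.  ])] shadowbase [array([715.6 , 135.46,   0.  ]), array([668.24, 135.14,   0.  ]), array([667.35,  24.43,   0.  ])]
vise [array([544.72,  24.44,  80.  ]), array([575.04,  -5.47,  80.  ]), array([574.67, -52.77,  80.  ])]
bottlecap [733.09 188.56 121.  ]
```

```bash
python3 - <<'E'
from h import *
for p in((430,250),(430,220),(512,270),(365,183)): print(p,onz('top',p,60))
s=bot.sense()
d=np.array([436.4-447.26,112.7,0]);d/=np.linalg.norm(d)
y=np.cross([0,0,-1],d); R=np.c_[d,y,[0,0,-1]]
print(delta(s,[440,-235,200],R))
E
```

```text
(430, 250) [ 401.1  -392.16   60.  ]
(430, 220) [ 473.38 -396.53   60.  ]
(512, 270) [ 352.28 -585.66   60.  ]
(365, 183) [ 565.64 -241.91   60.  ]
(array([ 6.6 , -5.5 ,  0.62]), array([ -0.02,  -0.01, -16.36]))
```

```bash
python3 -m inch '[[0.53,-0.74,0,0,0,0,-1],[0.53,-0.74,0,0,0,0,-1],[0.53,-0.74,0,0,0,0,-1],[0.53,-0.74,0,0,0,0,-1],[0.53,-0.74,0,0,0,0,-1],[0.53,-0.74,0,0,0,0,-1],[0.53,-0.74,0,0,0,0,-1],[0.72,-0.08,0.15,0,0,0,-1],[0.72,-0.08,0.15,0,0,0,-1],[0.72,-0.08,0.15,0,0,0,-1],[0.72,-0.08,0.15,0,0,0,-1]]'
python3 -m inch '[[0,0,0,0,0,-1,-1],[0,0,0,0,0,-1,-1],[0,0,0,0,0,-1,-1],[0,0,0,0,0,-1,-1],[0,0,0,0,0,-1,-1],[0,0,0,0,0,-1,-1]]'
python3 - <<'E'
from h import *
s=bot.sense();print(s['tool_pos'],s['orientation'])
cv2.imwrite('pics/w1.png',camera('wrist'))
E
```

```text
time: 1.25
tool_pos: [441.0, -235.0, 201.0]
orientation: [[0.937, 0.35, 0.0], [0.35, -0.937, -0.0], [-0.0, 0.0, -1.0]]
wrist_force: [-0.3, -1.1, -0.1]
width: 0.999
time: 1.85
tool_pos: [439.8, -235.8, 201.1]
orientation: [[0.667, 0.745, -0.0], [0.745, -0.667, 0.0], [-0.0, -0.0, -1.0]]
wrist_force: [-0.9, 0.0, -1.2]
width: 1.003
[ 439.75 -235.76  201.09] [[ 0.67  0.75 -0.  ]
 [ 0.75 -0.67  0.  ]
 [-0.   -0.   -1.  ]]
```

View pics/w1.png

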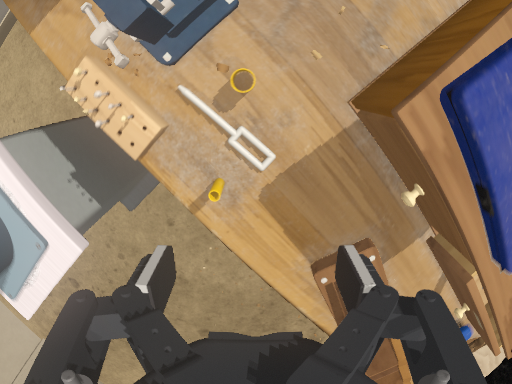

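```bash
cat > pin.py <<'E'
from h import *
def pinfit(im,roi,s,z=4,dbg=None):
    x0,y0,x1,y1=roi; c=im[y0:y1,x0:x1]; hsv=cv2.cvtColor(c,cv2.COLOR_BGR2HSV)
    m=((hsv[...,1]<45)&(hsv[...,2]>140)).astype(np.uint8)*255
    n,l,st,ce=cv2.connectedComponentsWithStats(m); i=1+np.argmax(st[1:,4]); m=(l==i)
    if dbg: cv2.imwrite(dbg,cv2.resize((m*255).astype(np.uint8),None,fx=4,fy=4))
    v,u=np.nonzero(m); P=np.array([onz('wrist',(a+x0,b+y0),z,s)[:2] for a,b in zip(u,v)])
    mu=P.mean(0); w=np.linalg.svd(P-mu,full_matrices=False)[2][0]
    w*=-np.sign(((P-mu)@w).dot(abs((P-mu)@np.array([-w[1],w[0]]))))  # loop wide => tail side
    t=(P-mu)@w; q=(P-mu)@np.array([-w[1],w[0]])
    return mu,w,t,q
E
python3 - <<'E'
from pin import *
s=bot.sense(); im=cv2.imread('pics/w1.png')
mu,w,t,q=pinfit(im,(170,75,285,180),s,dbg='pics/m1.png')
print(mu,w,t.min(),t.max(),t.max()-t.min())
for a in range(-70,90,10):
    k=(t>a)&(t<a+10)
    if k.any(): print(a,q[k].min(),q[k].max())
tip=mu+w*t.max(); print('tip',tip,'center',tip-113*w,'yaw',np.degrees(np.arctan2(-w[0],w[1])))
E
```

```text
[ 445.61 -194.63] [-0.11  0.99] -54.67400658320329 85.56059721982254 140.23460380302583
-60 -12.298445958370154 12.95494441292815
-50 -12.868498314614573 13.13651873151537
-40 -12.68270968376096 13.014436544881022
-30 -12.884899494583724 12.936526096342455
-20 -12.737799543560568 12.967195427461776
-10 -12.730650028147059 12.984479458555837
0 -10.56439976682054 10.940515956447816
10 -3.7119378953142044 3.964989014748333
20 -3.7064172057347706 3.9628654772340512
30 -3.8328361098545827 3.941952413478282
40 -3.724442011199388 3.7685366541402914
50 -3.7661250247281055 3.706776030544166
60 -3.8316877918197583 3.765186528055955
70 -3.921463563881245 3.625580249448194
80 -2.2636381525211764 2.7775725382682794
tip [ 435.94 -109.62] center [ 448.71 -221.89] yaw 6.492264520195876
```

View pics/m1.png

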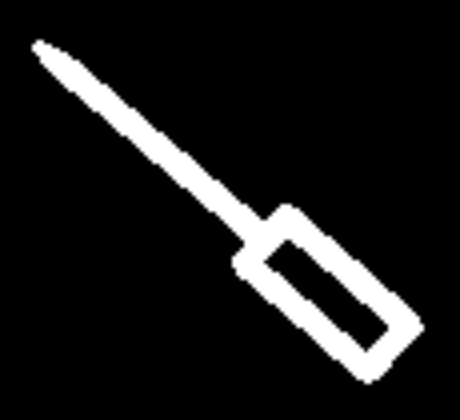

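```bash
python3 - <<'E'
from h import *
s=bot.sense()
d=np.array([-0.113,0.9936,0]);d/=np.linalg.norm(d)
y=np.cross([0,0,-1],d); R=np.c_[d,y,[0,0,-1]]
print(delta(s,[450.1,-233.8,0],R))
# after rotation
print(R.T@(np.array([450.1,-233.8,0])-s['tool_pos'])/50)
E
```

```text
(array([0.17, 0.13, 4.02]), array([ -0.01,   0.  , -10.49]))
[0.02 0.21 4.02]
```

```bash
python3 -m inch '[[0.17,0.13,0,0,0,-1,0],[0,0,0,0,0,-1,0],[0,0,0,0,0,-1,0],[0,0,0,0,0,-1,0],[0,0,0,0,0,-1,0],[0,0,0,0,0,-1,0],[0,0,0,0,0,-1,0],[0,0,0,0,0,-1,0],[0,0,0,0,0,-1,0],[0,0,0,0,0,-1,0],[0,0,0.5,0,0,-0.49,0],[0,0,1,0,0,0,0]]'
python3 -m inch '[[0,0,0.9,0,0,0,0],[0,0,0.7,0,0,0,0],[0,0,0.2,0,0,0,0],[0,0,0,0,0,0,0]]'
python3 - <<'E'
from h import *
s=bot.sense();print(s['tool_pos'],s['orientation'],s['width'])
R=s['orientation'];print(R.T@(np.array([450.1,-233.8,0])-s['tool_pos']))
cv2.imwrite('pics/w2.png',camera('wrist'))
E
```

```text
time: 3.1
tool_pos: [453.5, -235.6, 128.3]
orientation: [[-0.105, 0.994, 0.007], [0.994, 0.105, -0.004], [-0.005, 0.007, -1.0]]
wrist_force: [0.8, -0.9, 0.1]
width: 0.501
time: 3.5
tool_pos: [449.7, -233.4, 35.4]
orientation: [[-0.105, 0.994, -0.002], [0.994, 0.105, 0.001], [0.001, -0.002, -1.0]]
wrist_force: [0.5, 0.8, 0.6]
width: 0.499
[ 449.69 -233.41   35.43] [[-0.11  0.99 -0.  ]
 [ 0.99  0.11  0.  ]
 [ 0.   -0.   -1.  ]] 0.498990570694054
[-0.48  0.45 35.43]
```

View pics/w2.png

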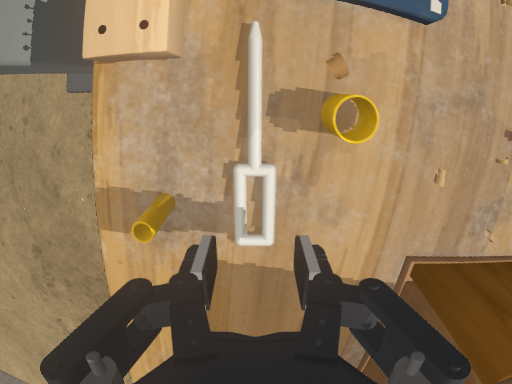

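```bash
python3 -m inch '[[0,0,0.4,0,0,0.1,0],[0,0,0.25,0,0,0,0],[0,0,0.05,0,0,0,0],[0,0,0,0,0,0,0]]'
python3 -m inch '[[0,0,0,0,0,0,1],[0,0,0,0,0,0,1],[0,0,0,0,0,0,1],[0,0,0,0,0,0,1],[0,0,0,0,0,0,1]]'
python3 - <<'E'
from h import *
cv2.imwrite('pics/w3.png',camera('wrist'))
E
```

```text
time: 3.95
tool_pos: [450.8, -234.0, 1.9]
orientation: [[-0.098, 0.995, 0.0], [0.995, 0.098, -0.0], [-0.0, 0.0, -1.0]]
wrist_force: [0.5, 0.6, 0.6]
width: 0.501
time: 4.45
tool_pos: [451.1, -234.2, 2.5]
orientation: [[-0.098, 0.995, 0.001], [0.995, 0.098, -0.001], [-0.001, 0.001, -1.0]]
wrist_force: [-1.1, 0.7, 6.4]
width: 0.267
```

View pics/w3.png

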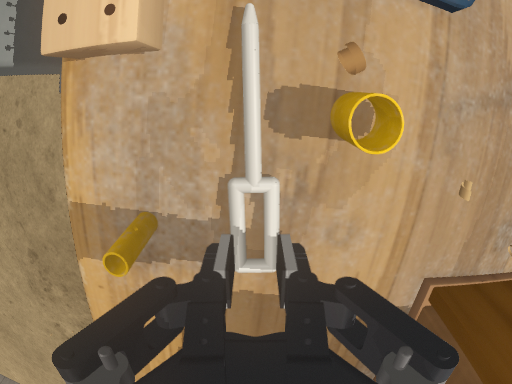

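```bash
python3 -m inch '[[0,0,-0.3,0,0,0,1],[0,0,-1,0,0,0,1],[0,0,-1,0,0,0,1],[0,0,-1,0,0,0,1],[0,0,-1,0,0,0,1],[0,0,0,0,0,0,1]]'
python3 - <<'E'
from h import *
s=bot.sense();print(s['tool_pos'],s['width'],s['wrist_force'])
cv2.imwrite('pics/w4.png',camera('wrist'))
cy=rot(-16)[:,1]; R=np.c_[cy,np.cross([0,0,-1],cy),[0,0,-1]]
print(delta(s,[598,-25,225],R))
E
```

```text
time: 5.1
tool_pos: [454.4, -235.2, 224.1]
orientation: [[-0.098, 0.995, 0.011], [0.995, 0.098, -0.006], [-0.007, 0.011, -1.0]]
wrist_force: [0.2, -1.2, -1.2]
width: 0.271
[ 454.42 -235.23  224.12] 0.270679415747966 [ 0.22 -1.21 -1.24]
(array([ 3.9 ,  3.27, -0.01]), array([0.15, 0.07, 4.72]))
```

View pics/w4.png

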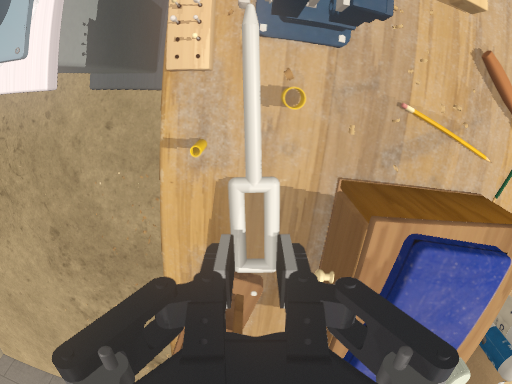

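```bash
python3 -m inch '[[0.74,0.41,0,0,0,0.79,1],[0.74,0.41,0,0,0,0.79,1],[0.74,0.41,0,0,0,0.79,1],[0.74,0.41,0,0,0,0.79,1],[0.74,0.41,0,0,0,0.79,1],[0.74,0.41,0,0,0,0.79,1],[0,0,0,0,0,0,1],[0,0,0,0,0,0,1],[0,0,0,0,0,0,1]]'
python3 - <<'E'
from h import *
s=bot.sense();print(s['tool_pos'],s['orientation'],s['width'],s['wrist_force'])
cv2.imwrite('pics/w5.png',camera('wrist'))
E
```

```text
time: 6.05
tool_pos: [584.4, -22.2, 215.5]
orientation: [[0.278, 0.961, -0.002], [0.961, -0.278, -0.001], [-0.002, -0.002, -1.0]]
wrist_force: [0.3, -1.0, -0.4]
width: 0.271
[584.44 -22.19 215.49] [[ 0.28  0.96 -0.  ]
 [ 0.96 -0.28 -0.  ]
 [-0.   -0.   -1.  ]] 0.2711838681915564 [ 0.35 -1.03 -0.36]
```

View pics/w5.png

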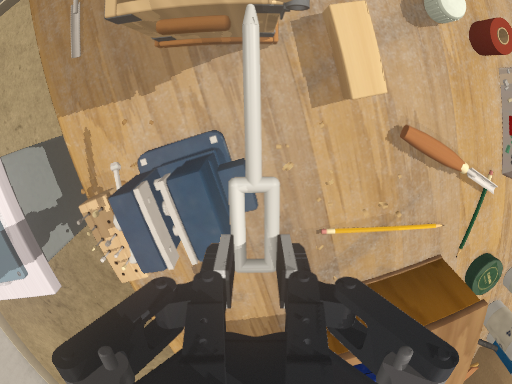

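```bash
python3 -m inch '[[0.6,0,-0.5,0,0,0,1],[0.6,0,-0.5,0,0,0,1],[0,0,0,0,0,0,1],[0,0,0,0,0,0,1]]'
python3 - <<'E'
from h import *
s=bot.sense();print(s['tool_pos'],s['orientation'],s['width'],s['wrist_force'])
im=camera('wrist');cv2.imwrite('pics/w6.png',im)
cv2.imwrite('pics/w6z.png',cv2.resize(im[0:150,150:350],None,fx=4,fy=4,interpolation=cv2.INTER_CUBIC))
print(proj('wrist',[655,110,156],s))
E
```

```text
time: 6.5
tool_pos: [602.1, 36.1, 266.6]
orientation: [[0.277, 0.961, 0.001], [0.961, -0.277, -0.001], [-0.0, 0.001, -1.0]]
wrist_force: [-0.3, -0.9, -1.1]
width: 0.263
[602.14  36.09 266.64] [[ 0.28  0.96  0.  ]
 [ 0.96 -0.28 -0.  ]
 [-0.    0.   -1.  ]] 0.2628875461556831 [-0.3  -0.89 -1.11]
[289.69  88.29]
```

View pics/w6.png

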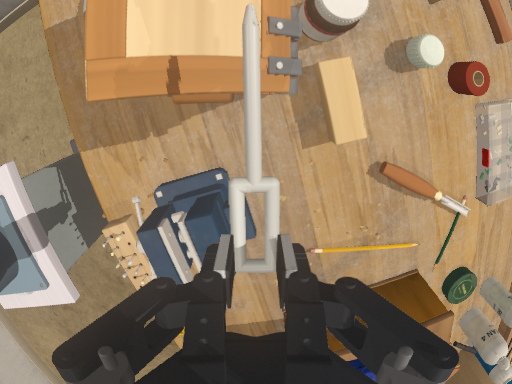

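View pics/w6z.png

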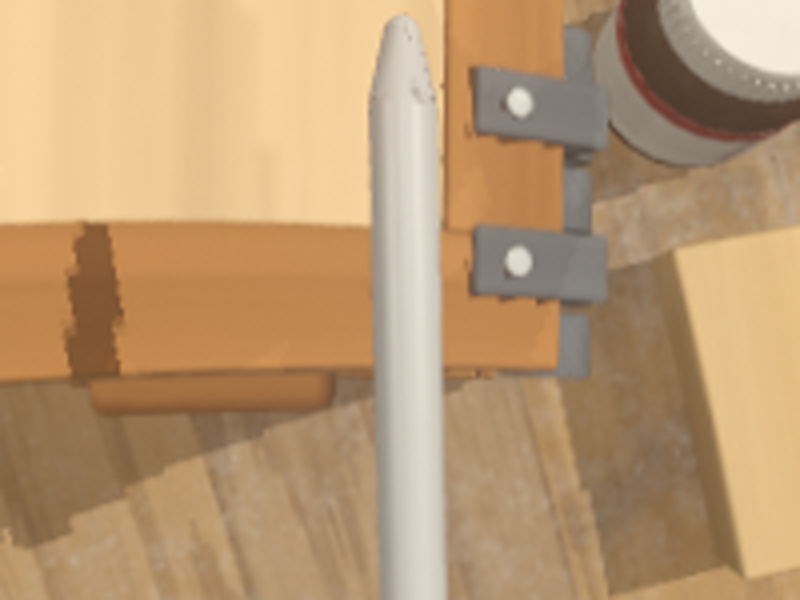

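```bash
python3 - <<'E'
from h import *
s=bot.sense()
e=[onz('wrist',(150+a/4,b/4),156,s) for a,b in((590,374),(590,345),(590,200),(591,50))]
for p in e: print(p)
d=e[-1]-e[0];print('yaw',np.degrees(np.arctan2(-d[0],d[1])))
# leaf edges (bottom edge of leaf1: 473..605 zoom y~ 288..298), lid right edge line
T=lambda px,z:(lambda o_d:None)
im=cv2.imread('pics/w6.png'); hsv=cv2.cvtColor(im,cv2.COLOR_BGR2HSV)
m=((hsv[...,1]<40)&(hsv[...,2]>110))
I=dict(tool_pos=np.zeros(3),orientation=np.eye(3))
for v in list(range(2,30,3))+list(range(30,178,12)):
    u=np.nonzero(m[v,238:268])[0]+238
    if len(u)<3: continue
    a,b=[onz('wrist',(x,v),-1.5,I) for x in(u.min()-.5,u.max()+.5)]
    print(v,u.min(),u.max(),(a+b)/2,np.linalg.norm(b-a))
for v in(178,180,182,184): print(v,onz('wrist',(242,v),-1.5,I))
E
```

```text
[659.56 102.7  156.  ]
[661.2  108.67 156.  ]
[669.62 138.66 156.  ]
[679.2  170.58 156.  ]
yaw -16.13309782277268
5 248 252 [125.69  -1.33  -1.5 ] 2.317956913937175
8 247 254 [124.15  -1.09  -1.5 ] 3.7058178425706827
11 246 254 [122.62  -1.32  -1.5 ] 4.166432288501993
14 246 255 [121.1   -1.09  -1.5 ] 4.626325116849338
17 245 256 [119.59  -1.09  -1.5 ] 5.54875828341324
20 244 257 [118.08  -1.09  -1.5 ] 6.470759468731604
23 244 257 [116.58  -1.09  -1.5 ] 6.468124655494761
26 245 258 [115.09  -0.63  -1.5 ] 6.465397288962281
29 244 258 [113.6   -0.86  -1.5 ] 6.925828424236653
30 245 258 [113.11  -0.63  -1.5 ] 6.463210415086142
42 245 258 [107.22  -0.63  -1.5 ] 6.4614589936595
54 244 258 [101.42  -0.87  -1.5 ] 6.929186971622456
66 244 258 [95.67 -0.87 -1.5 ] 6.942480768074898
78 244 259 [89.95 -0.65 -1.5 ] 7.42744799836111
90 244 259 [84.25 -0.66 -1.5 ] 7.457732113921457
102 244 259 [78.55 -0.67 -1.5 ] 7.49619321835877
114 245 260 [72.83 -0.21 -1.5 ] 7.542563632783102
126 245 260 [67.07 -0.22 -1.5 ] 7.597950407099078
138 245 260 [61.26 -0.24 -1.5 ] 7.662224793197337
150 246 260 [55.36 -0.01 -1.5 ] 7.251927413334086
162 246 261 [49.36  0.22 -1.5 ] 7.818763003728009
174 246 261 [43.25  0.21 -1.5 ] 7.912329918171447
178 [41.18 -5.51 -1.5 ]
180 [40.14 -5.52 -1.5 ]
182 [39.09 -5.54 -1.5 ]
184 [38.04 -5.55 -1.5 ]
```

```bash
python3 - <<'E'
from h import *
for n in(3,4,5,6):
    im=cv2.imread(f'pics/w{n}.png'); hsv=cv2.cvtColor(im,cv2.COLOR_BGR2HSV)
    m=((hsv[...,1]<40)&(hsv[...,2]>110)); m[:,:232]=0;m[:,275:]=0
    print(n,[ (lambda u:(u.min(),u.max()) if len(u) else None)(np.nonzero(m[v])[0]) for v in (3,5,8,14,20,40,80,120,160,172,176,178,180,182)])
    z=im[0:40,230:275]; cv2.imwrite(f'pics/t{n}.png',cv2.resize(z,None,fx=6,fy=6,interpolation=cv2.INTER_NEAREST))
a=np.hstack([cv2.imread(f'pics/t{n}.png')[:, :190] if 0 else cv2.resize(cv2.imread(f'pics/t{n}.png'),(190,170)) for n in(3,4,5,6)]);cv2.imwrite('pics/tips.png',a)
sc=camera('scene');cv2.imwrite('pics/s6.png',cv2.resize(sc[140:310,80:280],None,fx=4,fy=3.5,interpolation=cv2.INTER_CUBIC))
E
```

```text
3 [(np.int64(248), np.int64(250)), (np.int64(246), np.int64(253)), (np.int64(245), np.int64(254)), (np.int64(244), np.int64(255)), (np.int64(243), np.int64(256)), (np.int64(242), np.int64(258)), (np.int64(243), np.int64(259)), (np.int64(244), np.int64(259)), (np.int64(245), np.int64(260)), (np.int64(246), np.int64(260)), (np.int64(246), np.int64(261)), (np.int64(233), np.int64(274)), (np.int64(232), np.int64(274)), (np.int64(232), np.int64(274))]
4 [(np.int64(242), np.int64(270)), (np.int64(247), np.int64(253)), (np.int64(246), np.int64(256)), (np.int64(244), np.int64(256)), (np.int64(243), np.int64(258)), (np.int64(243), np.int64(258)), (np.int64(244), np.int64(259)), (np.int64(245), np.int64(260)), (np.int64(246), np.int64(260)), (np.int64(246), np.int64(260)), (np.int64(246), np.int64(261)), (np.int64(233), np.int64(274)), (np.int64(232), np.int64(274)), (np.int64(232), np.int64(274))]
5 [None, (np.int64(247), np.int64(273)), (np.int64(246), np.int64(255)), (np.int64(245), np.int64(256)), (np.int64(243), np.int64(257)), (np.int64(243), np.int64(258)), (np.int64(244), np.int64(259)), (np.int64(245), np.int64(260)), (np.int64(245), np.int64(261)), (np.int64(245), np.int64(261)), (np.int64(235), np.int64(261)), (np.int64(232), np.int64(274)), (np.int64(232), np.int64(274)), (np.int64(232), np.int64(274))]
6 [None, (np.int64(248), np.int64(252)), (np.int64(247), np.int64(254)), (np.int64(246), np.int64(255)), (np.int64(244), np.int64(274)), (np.int64(245), np.int64(258)), (np.int64(244), np.int64(259)), (np.int64(245), np.int64(260)), (np.int64(246), np.int64(260)), (np.int64(246), np.int64(261)), (np.int64(246), np.int64(261)), (np.int64(233), np.int64(274)), (np.int64(232), np.int64(274)), (np.int64(232), np.int64(274))]
```

View pics/tips.png

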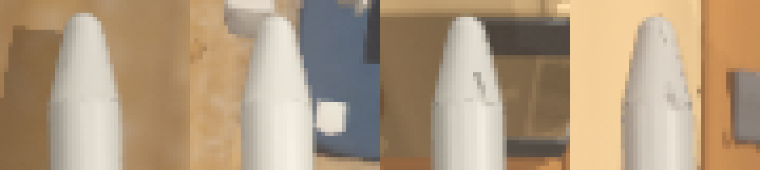

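View pics/s6.png

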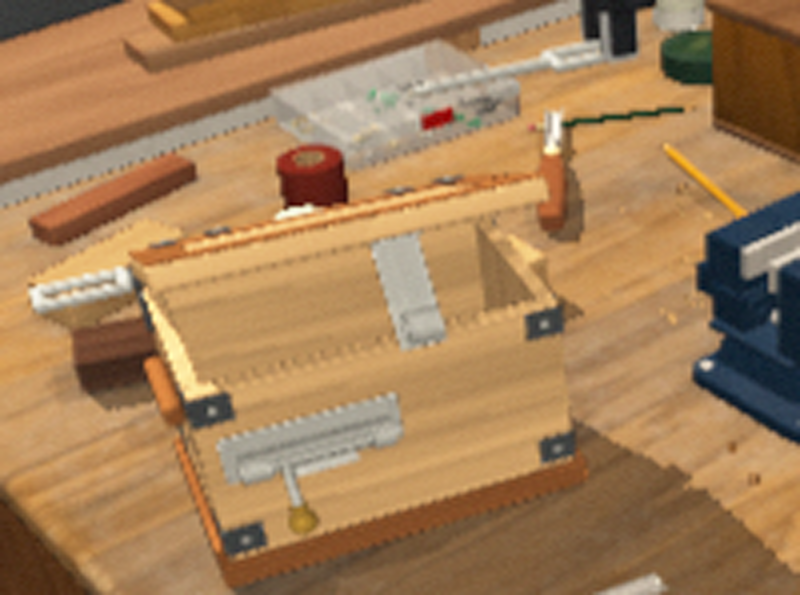

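```bash
cat > tgt.py <<'E'
from h import *
AZ=np.radians(74.0); cy=np.array([np.cos(AZ),np.sin(AZ),0]); cx=np.array([cy[1],-cy[0],0])
M=np.array([651.5,104.3,156.])
def tip_target(back,az=73.15,tip=(126.8,-1.2,-1.5)):
    a=np.radians(az); x=np.array([np.cos(a),np.sin(a),0]); R=np.c_[x,np.cross([0,0,-1],x),[0,0,-1]]
    return M-back*cy-R@np.array(tip),R
E
python3 - <<'E'
from tgt import *
s=bot.sense()
for b in(25,):
    p,R=tip_target(b);print(p,delta(s,p,R))
E
```

```text
[609.   -41.44 154.5 ] (array([-1.41,  0.57,  2.22]), array([-0.02,  0.03,  0.13]))
```

```bash
python3 - <<'E'
from h import *
t=cv2.imread('pics/top0.png');s=cv2.imread('pics/scene0.png')
a=cv2.resize(t[165:255,245:315],(540,600*90//90),interpolation=cv2.INTER_CUBIC)
cv2.imwrite('pics/v1.png',cv2.resize(t[170:250,250:310],None,fx=6,fy=6,interpolation=cv2.INTER_CUBIC))
cv2.imwrite('pics/v2.png',cv2.resize(s[185:275,235:330],None,fx=6,fy=6,interpolation=cv2.INTER_CUBIC))
E
```

```text
(no output)
```

View pics/v1.png

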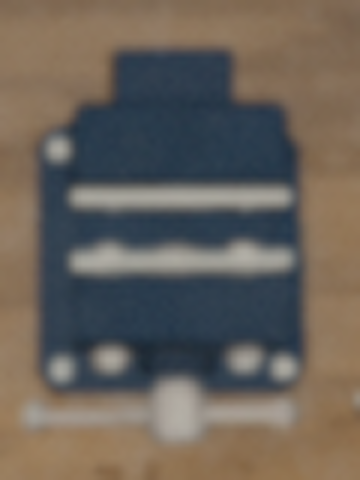

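View pics/v2.png

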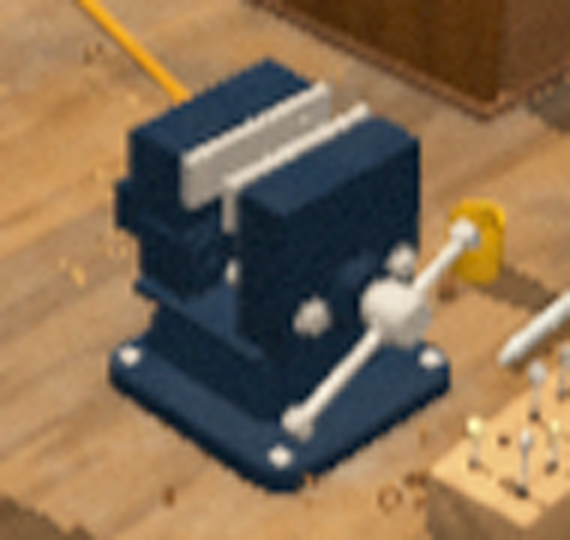

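```bash
python3 - <<'E'
from h import *
for a,b in(((185,155),(70,197)),((325,88),(292,197)),((132,130),(82,108)),((268,60),(285,108))):
    print(tri([ray('scene',(235+a[0]/6,185+a[1]/6)),ray('top',(250+b[0]/6,170+b[1]/6))]))
# sleeves/pickup reference
E
```

```text
(array([510.3 ,  12.61, 135.72]), [np.float64(1.2277727766777486), np.float64(1.2277727766776805)])
(array([510.67, -71.69, 130.45]), [np.float64(0.510558829443485), np.float64(0.5105588294434231)])
(array([545.91,   8.36, 129.09]), [np.float64(0.3016587303017442), np.float64(0.3016587303016878)])
(array([544.53, -70.12, 130.3 ]), [np.float64(1.1451028296298094), np.float64(1.1451028296297037)])
```

```bash
python3 -m inch '[[-0.7,0.28,0.3,0,0,0.13,1],[-0.71,0.29,0.5,0,0,0,1],[0,0,0.6,0,0,0,1],[0,0,0.5,0,0,0,1],[0,0,0.3,0,0,0,1],[0,0,0,0,0,0,1],[0,0,0,0,0,0,1],[0,0,0,0,0,0,1]]'
python3 - <<'E'
from tgt import *
s=bot.sense();print(s['wrist_force'],s['width']);p,R=tip_target(25);print(delta(s,p,R))
im=camera('wrist');cv2.imwrite('pics/w7.png',im)
print(proj('wrist',M,s))
sc=camera('scene');cv2.imwrite('pics/s7.png',sc)
cv2.imwrite('pics/w7z.png',cv2.resize(im[0:100,200:330],None,fx=6,fy=6,interpolation=cv2.INTER_CUBIC))
E
```

```text
time: 7.4
tool_pos: [610.8, -38.8, 157.7]
orientation: [[0.287, 0.958, 0.002], [0.958, -0.287, -0.0], [0.001, 0.002, -1.0]]
wrist_force: [-0.6, -0.1, -0.5]
width: 0.271
[-0.56 -0.13 -0.54] 0.27072341688921503
(array([-0.06, -0.02,  0.06]), array([ 0.03, -0.01,  0.03]))
[248.59 -35.17]
```

View pics/w7z.png

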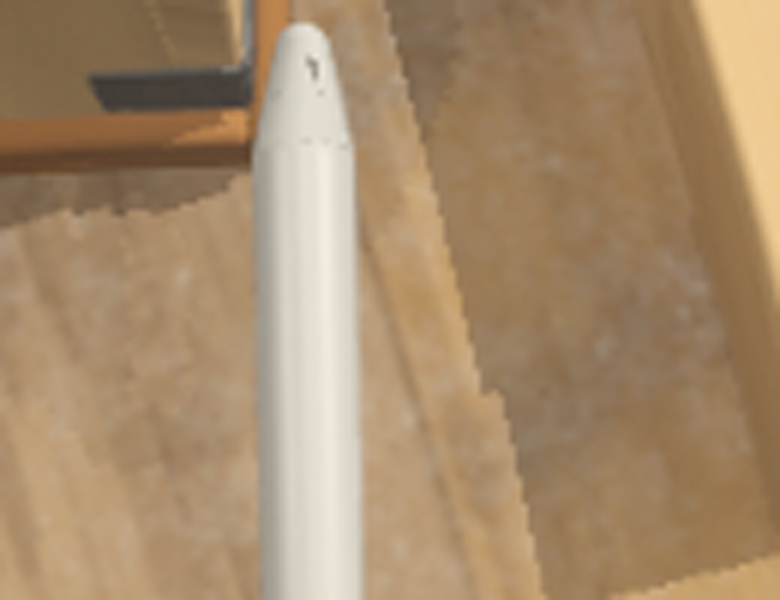

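```bash
python3 -m inch '[[0.2,-0.02,0.06,0,0,0.03,1],[0.1,0,0,0,0,0,1],[0,0,0,0,0,0,1],[0,0,0,0,0,0,1]]'
python3 - <<'E'
from tgt import *
s=bot.sense();print(s['wrist_force'],s['tool_pos']);p,R=tip_target(10);print(delta(s,p,R))
im=camera('wrist');cv2.imwrite('pics/w8.png',im)
a=cv2.resize(im[0:60,220:320],None,fx=4,fy=4,interpolation=cv2.INTER_CUBIC)
t=camera('top');b=cv2.resize(t[120:170,180:280],None,fx=4,fy=4,interpolation=cv2.INTER_CUBIC)
cv2.imwrite('pics/w8z.png',np.vstack([a,b]))
print(proj('top',M),proj('wrist',M,s))
E
```

```text
time: 7.9
tool_pos: [613.2, -23.9, 153.3]
orientation: [[0.289, 0.957, -0.0], [0.957, -0.289, -0.0], [-0.0, -0.0, -1.0]]
wrist_force: [-0.3, -0.1, -1.1]
width: 0.268
[-0.35 -0.12 -1.08] [613.19 -23.85 153.29]
(array([-0.06,  0.02, -0.02]), array([-0.  ,  0.  ,  0.01]))
[221.35 140.95] [252.13 -11.22]
```

View pics/w8z.png

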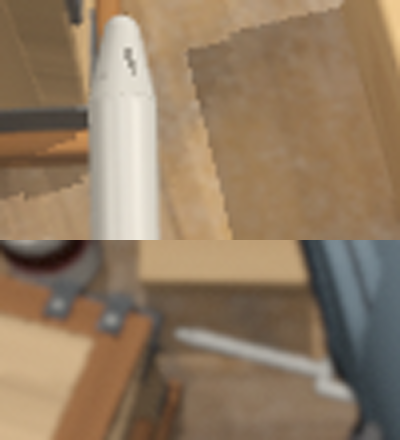

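```bash
python3 -m inch '[[0.14,0.02,-0.02,0,0,0,1],[0.14,0,0,0,0,0,1],[0,0,0,0,0,0,1],[0,0,0,0,0,0,1]]'
python3 - <<'E'
from tgt import *
s=bot.sense();print(s['wrist_force'],s['ft_torque'],s['tool_pos']);p,R=tip_target(-7);print(delta(s,p,R))
im=camera('wrist');cv2.imwrite('pics/w9.png',im)
cv2.imwrite('pics/w9z.png',cv2.resize(im[0:60,220:320],None,fx=6,fy=6,interpolation=cv2.INTER_CUBIC))
E
```

```text
time: 8.4
tool_pos: [618.2, -10.6, 154.3]
orientation: [[0.289, 0.957, -0.0], [0.957, -0.289, 0.0], [0.0, -0.0, -1.0]]
wrist_force: [-1.4, -1.4, -0.3]
width: 0.271
[-1.38 -1.4  -0.3 ] [-0.05  0.02  0.  ] [618.2  -10.63 154.25]
(array([-0.  , -0.01, -0.  ]), array([-0.  , -0.  ,  0.01]))
```

View pics/w9z.png

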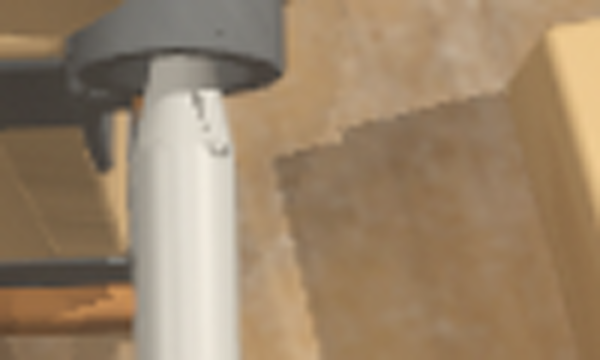

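```bash
python3 -m inch '[[0.12,-0.01,0,0,0,0,1],[0.12,-0.002,0,0,0,0,1],[0,0,0,0,0,0,1],[0,0,0,0,0,0,1]]'
python3 - <<'E'
from tgt import *
s=bot.sense();print(s['wrist_force'],s['ft_torque'],s['tool_pos']);p,R=tip_target(-19);print(delta(s,p,R))
im=camera('wrist');cv2.imwrite('pics/w10.png',im)
cv2.imwrite('pics/w10z.png',cv2.resize(im[0:60,220:320],None,fx=6,fy=6,interpolation=cv2.INTER_CUBIC))
E
```

```text
time: 8.85
tool_pos: [621.1, 0.9, 154.3]
orientation: [[0.289, 0.957, 0.0], [0.957, -0.289, 0.0], [0.0, -0.0, -1.0]]
wrist_force: [0.0, -0.4, -1.4]
width: 0.268
[ 0.01 -0.37 -1.42] [-0.01 -0.01  0.03] [621.09   0.9  154.3 ]
(array([-0.,  0., -0.]), array([-0.  , -0.  ,  0.01]))
```

View pics/w10z.png

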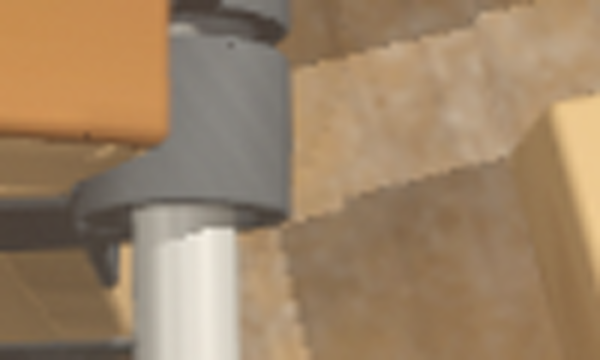

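```bash
python3 -m inch '[[0.15,-0.002,0,0,0,0,1],[0.15,-0.002,0,0,0,0,1],[0,0,0,0,0,0,1]]'; python3 -m inch '[[0.15,-0.002,0,0,0,0,1],[0.15,-0.002,0,0,0,0,1],[0,0,0,0,0,0,1]]'
python3 - <<'E'
from tgt import *
s=bot.sense();print(s['wrist_force'],s['ft_torque'],s['tool_pos']);p,R=tip_target(-49);print(delta(s,p,R))
im=camera('wrist');cv2.imwrite('pics/w11.png',im)
E
```

```text
time: 9.2
tool_pos: [625.5, 17.2, 154.4]
orientation: [[0.287, 0.958, 0.0], [0.958, -0.287, 0.001], [0.001, 0.0, -1.0]]
wrist_force: [-0.1, 0.8, -1.0]
width: 0.266
time: 9.5
tool_pos: [629.6, 31.4, 154.4]
orientation: [[0.288, 0.958, 0.0], [0.958, -0.288, 0.001], [0.001, -0.0, -1.0]]
wrist_force: [-0.0, -0.1, 0.1]
width: 0.269
[-0.02 -0.14  0.14] [ 0.01 -0.    0.03] [629.59  31.4  154.38]
(array([-0.03,  0.01, -0.  ]), array([-0.  , -0.02,  0.03]))
```

View pics/w11.png

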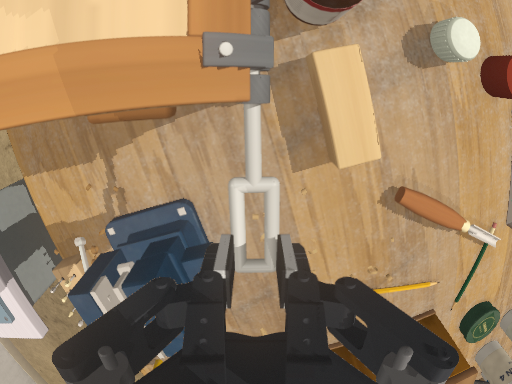

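```bash
python3 -m inch '[[0.15,-0.002,0,0,0,-0.03,1],[0.15,-0.002,0,0,0,0,1],[0,0,0,0,0,0,1]]'; python3 -m inch '[[0.12,-0.002,0,0,0,0,1],[0.12,-0.002,0,0,0,0,1],[0,0,0,0,0,0,1]]'
python3 - <<'E'
from tgt import *
s=bot.sense();print(s['wrist_force'],s['ft_torque'],s['tool_pos']);p,R=tip_target(-76);print(delta(s,p,R))
im=camera('wrist');cv2.imwrite('pics/w12.png',im)
E
```

```text
time: 9.85
tool_pos: [633.7, 45.8, 154.4]
orientation: [[0.285, 0.958, 0.0], [0.958, -0.285, 0.001], [0.001, 0.0, -1.0]]
wrist_force: [-0.4, 0.8, -0.6]
width: 0.271
time: 10.15
tool_pos: [636.9, 56.9, 154.4]
orientation: [[0.286, 0.958, 0.0], [0.958, -0.286, 0.001], [0.001, -0.0, -1.0]]
wrist_force: [-0.1, 0.4, -0.5]
width: 0.268
[-0.05  0.45 -0.51] [0.01 0.01 0.03] [636.89  56.89 154.36]
(array([-0.02,  0.01, -0.  ]), array([-0.  , -0.01,  0.05]))
```

View pics/w12.png

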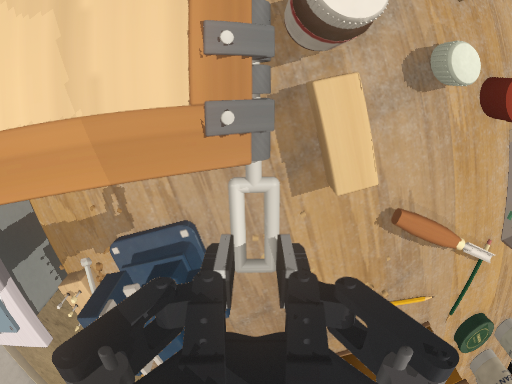

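Nearly home; about 8 mm left (shoulder at v≈178, knuckle end at v≈161).

```bash
python3 -m inch '[[0.12,-0.002,0,0,0,0,1],[0.06,0,0,0,0,0,1],[0,0,0,0,0,0,1]]'; python3 -m inch '[[0.03,0,0,0,0,0,1],[0.03,0,0,0,0,0,1],[0,0,0,0,0,0,1]]'
python3 - <<'E'
from tgt import *
s=bot.sense();print(s['wrist_force'],s['ft_torque'],s['tool_pos']);p,R=tip_target(-85);print(delta(s,p,R))
im=camera('wrist');cv2.imwrite('pics/w13.png',im)
cv2.imwrite('pics/w13z.png',cv2.resize(im[120:290,200:320],None,fx=5,fy=3.5,interpolation=cv2.INTER_CUBIC))
E
```

```text
time: 10.5
tool_pos: [639.3, 64.9, 154.3]
orientation: [[0.286, 0.958, 0.0], [0.958, -0.286, 0.001], [0.001, 0.0, -1.0]]
wrist_force: [0.4, 0.8, -0.7]
width: 0.271
time: 10.8
tool_pos: [640.1, 66.5, 154.2]
orientation: [[0.287, 0.958, -0.0], [0.958, -0.287, -0.0], [-0.001, -0.0, -1.0]]
wrist_force: [1.0, -0.4, -0.6]
width: 0.271
[ 1.   -0.43 -0.64] [-0.16  0.02  0.02] [640.1   66.53 154.23]
(array([-0.05, -0.  , -0.01]), array([-0.  ,  0.01,  0.03]))
```

View pics/w13z.png

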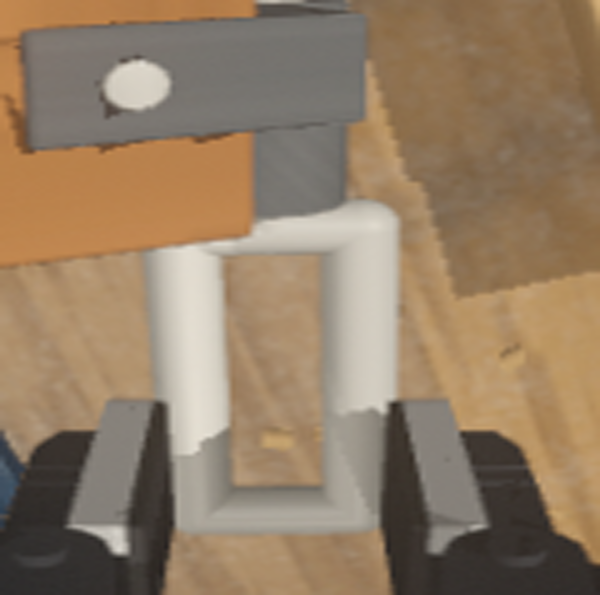

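```bash
python3 -m inch '[[0.04,0,0,0,0,0,1],[0,0,0,0,0,0,1]]'; python3 -m inch '[[0.04,0,0,0,0,0,1],[0.0,0,0,0,0,0,1]]'; python3 -m inch '[[0.04,0,0,0,0,0,1],[0.0,0,0,0,0,0,1]]'
```

```text
time: 11.05
tool_pos: [640.2, 66.8, 154.0]
orientation: [[0.288, 0.958, -0.002], [0.958, -0.288, -0.003], [-0.003, -0.001, -1.0]]
wrist_force: [-1.2, -4.3, 0.5]
width: 0.266
time: 11.25
tool_pos: [640.3, 67.0, 153.7]
orientation: [[0.289, 0.957, -0.003], [0.957, -0.289, -0.005], [-0.006, -0.002, -1.0]]
wrist_force: [-3.7, -9.1, 1.9]
width: 0.269
time: 11.45
tool_pos: [640.3, 67.1, 153.5]
orientation: [[0.29, 0.957, -0.005], [0.957, -0.29, -0.007], [-0.008, -0.002, -1.0]]
wrist_force: [-5.1, -11.0, 2.7]
width: 0.273
```

```bash
python3 -m inch '[[-0.08,0,0,0,0,0,1],[0,0,0,0,0,0,0],[0,0,0,0,0,0,0],[0,0,0,0,0,0,0],[0,0,-0.5,0,0,0,0],[0,0,-1,0,0,0,0],[0,0,0,0,0,0,0],[0,0,0,0,0,0,0]]'
python3 - <<'E'
from tgt import *
s=bot.sense();print(s['wrist_force'])
im=camera('wrist');cv2.imwrite('pics/w14.png',im)
E
```

```text
time: 12.25
tool_pos: [641.7, 69.8, 231.0]
orientation: [[0.287, 0.958, 0.004], [0.958, -0.287, 0.001], [0.002, 0.003, -1.0]]
wrist_force: [-0.3, 0.8, 0.5]
width: 0.497
[-0.27  0.76  0.51]
```

View pics/w14.png

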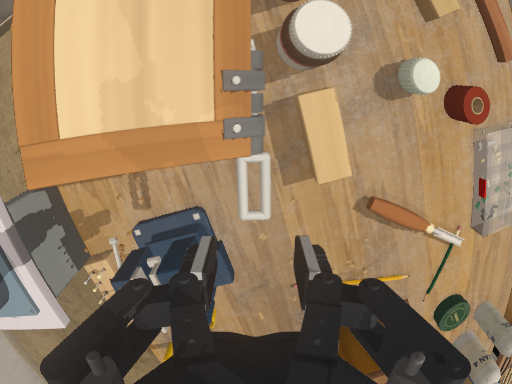

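```bash
cat >> tgt.py <<'E'
O=M-74*cx+108*cy; O[2]=0
Z=np.array([0,0,1.])
C=np.c_[cx,cy,Z]
def w2c(p): return C.T@(np.asarray(p)-O)
def c2w(p): return O+C@np.asarray(p,float)
E
python3 - <<'E'
from tgt import *
s=bot.sense()
o,d=ray('wrist',(27,188),s); o2=w2c(o); d2=C.T@d
t=(-105-o2[1])/d2[1]; p=o2+d2*t; print(p, np.degrees(np.arctan2(p[2]-156,74-p[0])), np.hypot(p[2]-156,74-p[0]))
print(O, 'corner radius expected',np.hypot(18,157),np.degrees(np.arctan2(18,157)))
print('lidtop shut',c2w([-71,0,174]))
cy_=cy; R=np.c_[cy,np.cross([0,0,-1],cy),[0,0,-1]]
for th in (20,25,30):
    a=np.radians(th); q=[74-145*np.cos(a)-18*np.sin(a)*0,0,156+145*np.sin(a)+18*np.cos(a)]; q[0]=74-145*np.cos(a)+18*np.sin(a)
    print(th,q,c2w(q))
E
```

```text
[ -63.19 -105.    236.54] 30.41611195052119 159.09036369841172
[610.14 228.51   0.  ] corner radius expected 158.02847844613325 6.54038582819662
lidtop shut [541.89 248.08 174.  ]
20 [np.float64(-56.09906743409469), 0, np.float64(222.50738795636832)] [556.21 243.98 222.51]
25 [np.float64(-49.80750040898164), 0, np.float64(233.59318811906113)] [562.26 242.24 233.59]
30 [np.float64(-42.57368354874362), 0, np.float64(244.0884572681199)] [569.21 240.25 244.09]
```

```bash
python3 - <<'E'
from tgt import *
s=bot.sense()
R=np.c_[cy,np.cross([0,0,-1],cy),[0,0,-1]]
p=c2w([-48,0,270]);print(p,delta(s,p,R),s['joints'])
E
```

```text
[563.99 241.74 270.  ] (array([ 2.87, -2.46, -0.81]), array([ 0.  , -0.01, -0.14])) [  7.35  32.67 -25.71  87.98  15.25  62.82 -38.48]
```

```bash
python3 -m inch '[[0,0,-0.81,0,0,-0.14,1],[0,-0.6,0,0,0,0,1],[0.57,-0.46,0,0,0,0,1],[0.57,-0.46,0,0,0,0,1],[0.57,-0.46,0,0,0,0,1],[0.57,-0.46,0,0,0,0,1],[0.59,0,0,0,0,0,1],[0,0,0,0,0,0,1],[0,0,0,0,0,0,1]]'
python3 -m inch '[[0,0,0.3,0,0,0,1],[0,0,0.3,0,0,0,1],[0,0,0.2,0,0,0,1],[0,0,0.2,0,0,0,1]]'
python3 -m inch '[[0,-0.03,0.2,0,0,0,1],[0,-0.03,0.2,0,0,0,1],[0,-0.03,0.2,0,0,0,1]]'
```

```text
time: 13.2
tool_pos: [562.5, 240.5, 268.4]
orientation: [[0.275, 0.961, -0.002], [0.961, -0.275, -0.001], [-0.002, -0.002, -1.0]]
wrist_force: [0.9, 0.1, 0.5]
width: 0.002
time: 13.6
tool_pos: [562.8, 239.6, 218.3]
orientation: [[0.277, 0.961, -0.001], [0.961, -0.277, -0.001], [-0.001, -0.001, -1.0]]
wrist_force: [0.5, -0.2, 1.4]
width: 0.001
time: 13.9
tool_pos: [558.5, 241.8, 189.0]
orientation: [[0.276, 0.961, -0.0], [0.961, -0.276, 0.0], [0.0, -0.0, -1.0]]
wrist_force: [-0.9, 0.5, 0.6]
width: 0.003
```

```bash
python3 - <<'E'
from tgt import *
s=bot.sense();print(s['wrist_force'],s['tool_pos'])
im=camera('wrist');cv2.imwrite('pics/w15.png',im)
sc=camera('scene');cv2.imwrite('pics/s15.png',cv2.resize(sc[140:310,80:280],None,fx=4,fy=3.5,interpolation=cv2.INTER_CUBIC))
E
```

```text
[-0.85  0.52  0.64] [558.51 241.82 188.98]
```

View pics/s15.png

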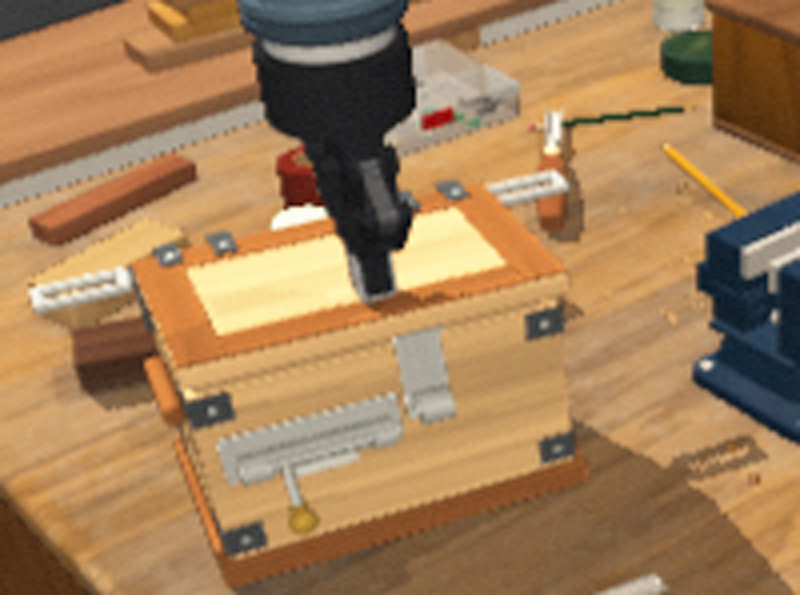

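View pics/w15.png

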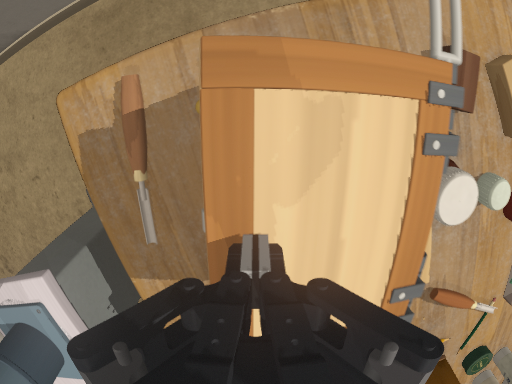

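```bash
python3 -m inch '[[0,-0.03,0.12,0,0,0,1],[0,-0.03,0.12,0,0,0,1],[0,-0.03,0.1,0,0,0,1],[0,0,0,0,0,0,1]]'
python3 -m inch '[[0,0,0.08,0,0,0,1],[0,0,0.08,0,0,0,1],[0,0,0,0,0,0,1]]'
```

```text
time: 14.4
tool_pos: [555.3, 242.8, 174.0]
orientation: [[0.277, 0.961, 0.002], [0.961, -0.277, -0.0], [0.0, 0.002, -1.0]]
wrist_force: [-1.1, -2.3, 9.6]
width: 0.004
time: 14.7
tool_pos: [555.6, 243.0, 173.3]
orientation: [[0.277, 0.961, 0.004], [0.961, -0.277, -0.002], [-0.001, 0.005, -1.0]]
wrist_force: [-21.6, -14.9, 64.7]
width: -0.0
```

```bash
python3 -m inch '[[0,0,-0.3,0,0,0,1],[0,0,-0.8,0,0,0,1],[0,0,-1,0,0,0,1],[0,-0.6,-0.5,0,0,-1,1],[0,-0.8,0,0,0,-1,1],[0,0,0,0,0,0,1]]'
python3 - <<'E'
from tgt import *
cat='''
def boltR(L):
    L=np.radians(L); z=np.sin(L)*cx-np.cos(L)*Z; return np.c_[np.cross(cy,z),cy,z]
'''
open('tgt.py','a').write(cat)
E
python3 - <<'E'
from tgt import *
s=bot.sense();print(s['wrist_force'],s['joints'],w2c(s['tool_pos']))
R=boltR(0); p=c2w([-190,60,250]); print(delta(s,p,R))
sc=camera('scene');cv2.imwrite('pics/s16.png',cv2.resize(sc[140:310,80:280],None,fx=4,fy=3.5,interpolation=cv2.INTER_CUBIC))
E
```

```text
time: 15.3
tool_pos: [481.7, 261.7, 295.7]
orientation: [[0.112, 0.994, -0.001], [0.994, -0.112, 0.001], [0.0, -0.001, -1.0]]
wrist_force: [-0.5, 0.8, -0.1]
width: 0.003
[-0.46  0.8  -0.07] [ -6.24  20.48 -34.3   98.    12.47  65.38 -50.51] [-132.6    -3.5   295.66]
(array([ 1.44, -0.92,  0.91]), array([ -0.  ,  -0.01, -17.55]))
```

View pics/s16.png

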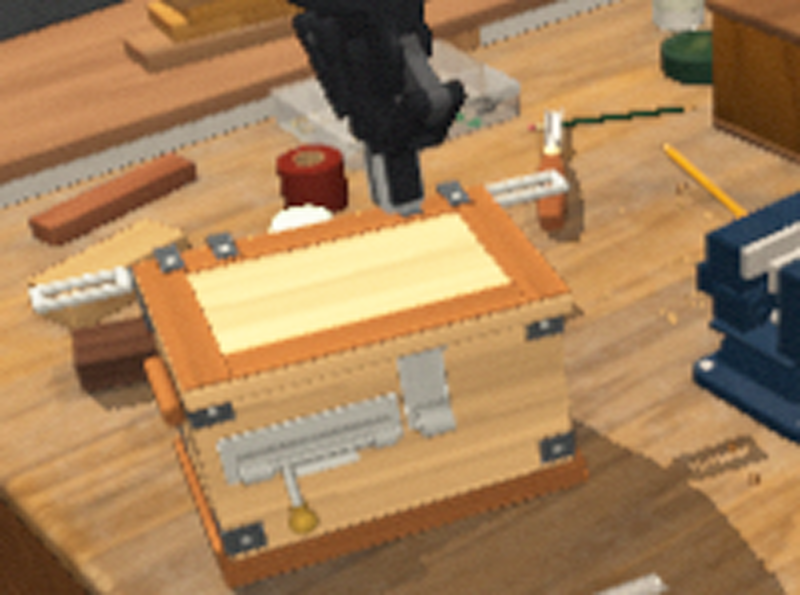

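```bash
python3 -m inch '[[0,-0.5,0,0,0,-1,1],[0,-0.5,0,0,0,-1,1],[0,0,0,0,0,-1,1],[0,0,0,0,0,-1,1],[0,0,0,0,0,-1,1],[0,0,0,0,0,-1,1],[0,0,0,0,0,-1,1],[0,0,0,0,0,-1,1],[0,0,0,0,0,-1,1],[0,0,0,0,0,-1,1],[0,0,0,0,0,-1,1],[0,0,0,0,0,-1,1]]'
python3 -m inch '[[0,0,0,0,0,-1,0],[0,0,0,0,0,-1,0],[0,0,0,0,0,-1,0],[0,0,0,0,0,-1,0],[0,0,0,0,0,-1,0],[0,0,0,0,0,-0.5,0],[0,0,0,0,0,0,0]]'
python3 - <<'E'
from tgt import *
s=bot.sense();print(s['joints'],w2c(s['tool_pos']),C.T@s['orientation'])
L=40;R=boltR(L); K=np.array([-99,67,65]); zt=np.array([np.sin(np.radians(L)),0,-np.cos(np.radians(L))])
p=c2w(K-88*zt); print(K-88*zt,delta(s,p,R), R.T@(p-s['tool_pos'])/50)
E
```

```text
time: 16.55
tool_pos: [437.5, 262.6, 294.2]
orientation: [[-0.745, 0.667, -0.001], [0.667, 0.745, -0.0], [0.0, -0.0, -1.0]]
wrist_force: [0.3, -0.0, 0.2]
width: -0.002
time: 17.25
tool_pos: [437.4, 262.6, 294.2]
orientation: [[-0.958, 0.288, -0.001], [0.288, 0.958, 0.0], [0.001, -0.0, -1.0]]
wrist_force: [-0.3, -0.3, -0.0]
width: 0.498
[  4.86  20.07 -50.58 102.74  16.95  65.21  22.  ] [-175.46  -14.85  294.22] [[-1.    0.01 -0.  ]
 [ 0.01  1.   -0.  ]
 [ 0.   -0.   -1.  ]]
[-155.57   67.    132.41] (array([-0.38,  1.64,  3.24]), array([-0.06, -8.74, -0.16])) [1.78 1.64 2.73]
```

```bash
python3 -m inch '[[0,0.18,0,0,-0.97,0,0],[0,0.18,0,0,-0.97,0,0],[0,0.18,0,0,-0.97,0,0],[0,0.18,0,0,-0.97,0,0],[0,0.18,0,0,-0.97,0,0],[0,0.18,0,0,-0.97,0,0],[0,0.18,0,0,-0.97,0,0],[0,0.18,0,0,-0.97,0,0],[0,0.2,0,0,-0.97,0,0],[0.6,0,0.4,0,0,-0.16,0],[0,0,0,0,0,0,0],[0,0,0,0,0,0,0]]'
python3 - <<'E'
from tgt import *
s=bot.sense();print(s['joints'],w2c(s['tool_pos']),C.T@s['orientation'],s['width'])
L=40;R=boltR(L); K=np.array([-99,67,65]); zt=np.array([np.sin(np.radians(L)),0,-np.cos(np.radians(L))])
p=c2w(K-88*zt); print(delta(s,p,R))
im=camera('wrist');cv2.imwrite('pics/w17.png',im); print(proj('wrist',c2w(K),s))
E
```

```text
time: 18.45
tool_pos: [450.9, 344.2, 260.0]
orientation: [[-0.738, 0.278, 0.615], [0.208, 0.96, -0.186], [-0.642, -0.009, -0.766]]
wrist_force: [0.1, 0.0, 0.6]
width: 0.501
[-29.92  23.05 -41.79 114.81  64.33  65.31 -33.7 ] [-184.98   67.31  260.04] [[-0.77  0.    0.64]
 [-0.    1.   -0.01]
 [-0.64 -0.01 -0.77]] 0.5009805086762676
(array([1.19, 0.02, 2.33]), array([-0.11, -0.  ,  0.05]))
[256.57 109.81]
```

View pics/w17.png

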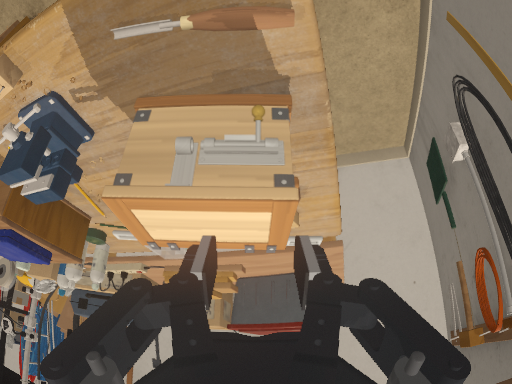

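```bash
python3 -m inch '[[0.4,0,0.7,-0.1,0,0.05,0],[0.4,0,0.7,0,0,0,0],[0.39,0,0.7,0,0,0,0],[0,0,0.2,0,0,0,0],[0,0,0,0,0,0,0],[0,0,0,0,0,0,0]]'
python3 - <<'E'
from tgt import *
s=bot.sense();print(s['wrist_force'],w2c(s['tool_pos']),C.T@s['orientation'],s['width'])
im=camera('wrist');cv2.imwrite('pics/w18.png',im); K=np.array([-99,67,65]);print(proj('wrist',c2w(K),s))
hsv=cv2.cvtColor(im,cv2.COLOR_BGR2HSV); m=cv2.inRange(hsv,(18,120,60),(35,255,255)); m[:, :200]=0;m[:,320:]=0;m[:60]=0;m[230:]=0
n,l,st,ce=cv2.connectedComponentsWithStats(m);i=1+np.argmax(st[1:,4]);print(st[i],ce[i])
o,d=ray('wrist',ce[i],s); 
# intersect with chest plane y... use knob-plane: distance of ray from nominal, and point on ray at chest circle closest
o2=w2c(o);d2=C.T@d; t=(K-o2)@d2; print('closest',o2+d2*t,'range',t)
print('size->range',16*297/np.sqrt(st[i][2]*st[i][3]))
E
```

```text
time: 19.1
tool_pos: [478.7, 337.4, 136.2]
orientation: [[-0.735, 0.277, 0.62], [0.214, 0.961, -0.176], [-0.644, 0.003, -0.765]]
wrist_force: [-0.4, 0.3, 1.0]
width: 0.501
[-0.42  0.31  1.04] [-156.33   68.42  136.18] [[-0.76  0.    0.64]
 [ 0.    1.    0.  ]
 [-0.64  0.   -0.76]] 0.5011395027333677
[252.96 189.16]
[246 181  19  23 332] [254.91 191.98]
closest [-97.82  68.62  67.03] range 247.3273752217385
size->range 227.31898776124342
```

View pics/w18.png

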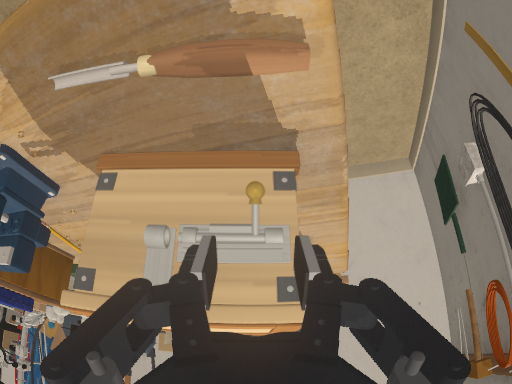

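```bash
python3 -m inch '[[0,0,0.6,0,0,0,0],[0,0,0.6,0,0,0,0],[0,0,0.3,0,0,0,0],[0,0,0,0,0,0,0],[0,0,0,0,0,0,0]]'
python3 - <<'E'
from tgt import *
s=bot.sense();print(s['wrist_force'],w2c(s['tool_pos']),s['width'])
im=camera('wrist');cv2.imwrite('pics/w19.png',im); K=np.array([-97.8,68.6,67]);print(proj('wrist',c2w(K),s))
hsv=cv2.cvtColor(im,cv2.COLOR_BGR2HSV); m=cv2.inRange(hsv,(18,120,60),(35,255,255)); m[:, :200]=0;m[:,320:]=0;m[:60]=0
n,l,st,ce=cv2.connectedComponentsWithStats(m);i=1+np.argmax(st[1:,4]);print(st[i],ce[i])
o,d=ray('wrist',ce[i],s);o2=w2c(o);d2=C.T@d; t=(K-o2)@d2; print('closest',o2+d2*t,'range',t)
E
```

```text
time: 19.65
tool_pos: [523.7, 324.3, 77.5]
orientation: [[-0.736, 0.275, 0.619], [0.212, 0.961, -0.175], [-0.643, 0.002, -0.766]]
wrist_force: [-0.1, 0.3, 0.3]
width: 0.502
[-0.09  0.29  0.26] [-109.52   68.21   77.54] 0.5015029135743339
[255.32 237.36]
[243 222  26  33 645] [255.25 237.51]
closest [-97.77  68.56  67.08] range 179.56326610480846
```

View pics/w19.png

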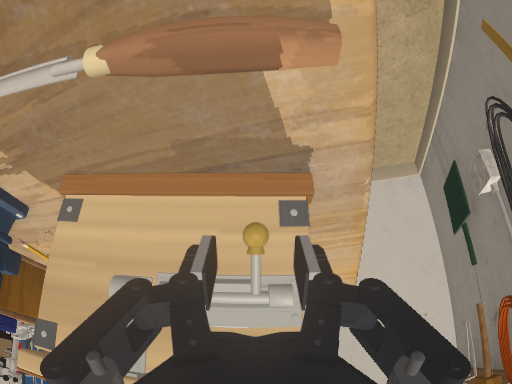

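```bash
python3 -m inch '[[-0.04,0,0.3,0,0,0,0],[0,0,0.25,0,0,0,0],[0,0,0,0,0,0,0],[0,0,0,0,0,0,1],[0,0,0,0,0,0,1],[0,0,0,0,0,0,1],[0,0,0,0,0,0,1],[0,0,0,0,0,0,1]]'
python3 - <<'E'
from tgt import *
s=bot.sense();print(s['wrist_force'],w2c(s['tool_pos']),s['width'])
im=camera('wrist');cv2.imwrite('pics/w20.png',im)
E
```

```text
time: 20.5
tool_pos: [542.2, 318.9, 56.7]
orientation: [[-0.737, 0.274, 0.618], [0.211, 0.962, -0.175], [-0.643, 0.001, -0.766]]
wrist_force: [0.1, 3.1, -2.0]
width: 0.147
[ 0.06  3.08 -2.01] [-90.21  68.17  56.74] 0.14691732774089605
```

View pics/w20.png

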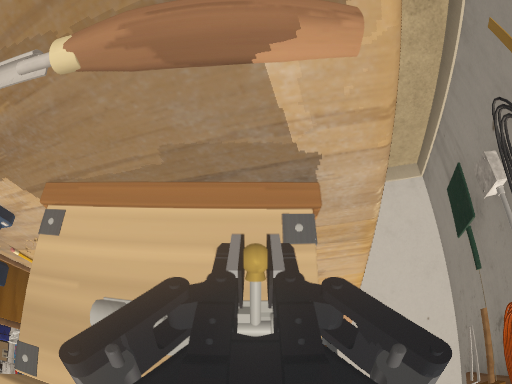

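```bash
python3 -m inch '[[0.03,0,-0.13,0,0,0,1],[0.02,0,-0.14,0,0,0,1],[-0.01,0,-0.14,0,0,0,1],[-0.04,0,-0.135,0,0,0,1],[0,0,0,0,0,0,1]]'
python3 -m inch '[[-0.06,0,-0.12,0,0,0,1],[-0.08,0,-0.12,0,0,0,1],[-0.036,0,-0.042,0,0,0,1],[0,0,0,0,0,0,1],[0,0,0,0,0,0,1]]'
python3 - <<'E'
from tgt import *
s=bot.sense();print(s['wrist_force'],w2c(s['tool_pos']),s['width'])
im=camera('wrist');cv2.imwrite('pics/w21.png',im)
sc=camera('scene');cv2.imwrite('pics/s21.png',cv2.resize(sc[165:310,80:280],None,fx=4,fy=4,interpolation=cv2.INTER_CUBIC))
E
```

```text
time: 21.05
tool_pos: [525.5, 322.6, 78.4]
orientation: [[-0.736, 0.276, 0.619], [0.211, 0.961, -0.177], [-0.644, 0.0, -0.765]]
wrist_force: [-0.2, -0.4, -0.4]
width: 0.002
time: 21.55
tool_pos: [523.5, 323.2, 94.0]
orientation: [[-0.736, 0.276, 0.618], [0.211, 0.961, -0.177], [-0.643, 0.0, -0.766]]
wrist_force: [0.4, 0.0, -0.2]
width: -0.0
[ 0.41  0.05 -0.18] [-109.38   67.19   93.99] -8.230875700672777e-05
```

View pics/w21.png

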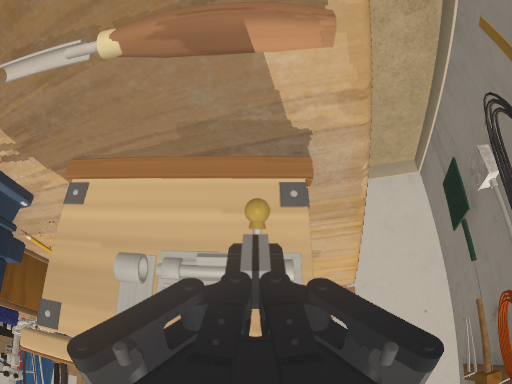

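View pics/s21.png

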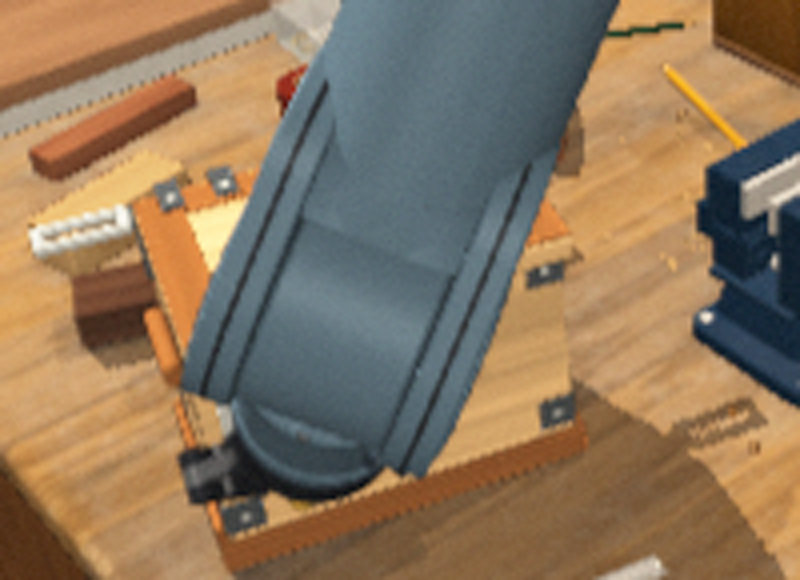

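```bash
python3 -m inch '[[0.17,0.03,-0.2,0,0,0,0],[0,0,0,0,0,0,0],[0,0,0,0,0,0,0],[0,0,0,0,0,0,0]]'
python3 - <<'E'
from tgt import *
s=bot.sense();print(s['wrist_force'],w2c(s['tool_pos']),s['width'])
im=camera('wrist');cv2.imwrite('pics/w22.png',im); K=np.array([-97.8,68.6,67]);print(proj('wrist',c2w(K),s))
hsv=cv2.cvtColor(im,cv2.COLOR_BGR2HSV); m=cv2.inRange(hsv,(18,120,60),(35,255,255)); m[:, :200]=0;m[:,320:]=0;m[:120]=0
n,l,st,ce=cv2.connectedComponentsWithStats(m);i=1+np.argmax(st[1:,4]);print(st[i],ce[i])
o,d=ray('wrist',ce[i],s);o2=w2c(o);d2=C.T@d; t=(K-o2)@d2; k=o2+d2*t;print('closest',k,'range',t)
L=np.radians(40);zt=np.array([np.sin(L),0,-np.cos(L)]); print(delta(s,c2w(k+21*zt),boltR(40)))
E
```

```text
time: 22.05
tool_pos: [511.4, 328.4, 96.1]
orientation: [[-0.736, 0.275, 0.618], [0.211, 0.961, -0.177], [-0.643, 0.0, -0.766]]
wrist_force: [0.2, -0.5, -0.3]
width: 0.499
[ 0.22 -0.52 -0.29] [-122.48   68.84   96.14] 0.4993230369512654
[254.4  218.52]
[243 205  24  29 523] [254.2  218.63]
closest [-97.77  68.47  67.07] range 198.81855099456538
(array([-0.  , -0.01,  1.18]), array([0.01, 0.  , 0.  ]))
```

```bash
python3 -m inch '[[0,-0.01,0.5,0,0,0,0],[0,0,0.4,0,0,0,0],[0,0,0.28,0,0,0,0],[0,0,0,0,0,0,0],[0,0,0,0,0,0,0],[0,0,0,0,0,0,1],[0,0,0,0,0,0,1],[0,0,0,0,0,0,1],[0,0,0,0,0,0,1]]'
python3 - <<'E'
from tgt import *
s=bot.sense();print(s['wrist_force'],w2c(s['tool_pos']),s['width'])
im=camera('wrist');cv2.imwrite('pics/w23z.png',cv2.resize(im[200:360,180:340],None,fx=4,fy=3.7,interpolation=cv2.INTER_CUBIC))
E
```

```text
time: 23.0
tool_pos: [547.5, 318.2, 51.6]
orientation: [[-0.736, 0.275, 0.619], [0.211, 0.962, -0.176], [-0.643, 0.001, -0.766]]
wrist_force: [-3.2, 1.0, 4.8]
width: 0.145
[-3.17  1.05  4.78] [-84.94  68.95  51.6 ] 0.14534190578717557
```

View pics/w23z.png

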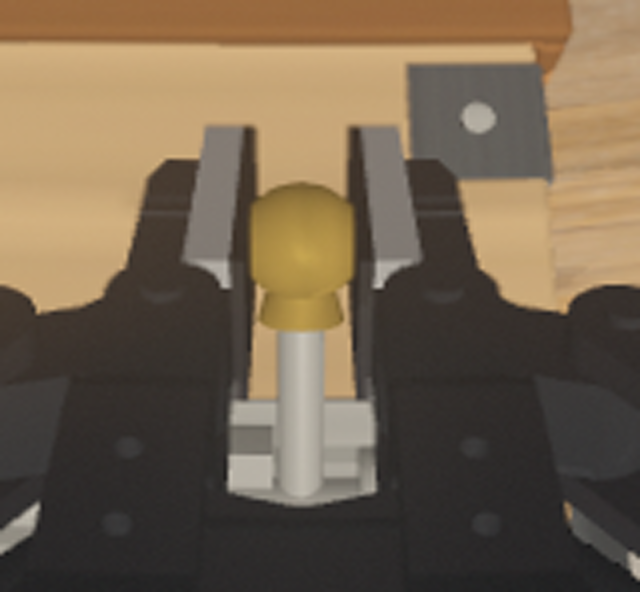

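```bash
python3 -m inch '[[0.03,0,-0.13,0,0,0,1],[0.02,0,-0.14,0,0,0,1],[0,0,0,0,0,0,1]]'
python3 -m inch '[[-0.01,0,-0.14,0,0,0,1],[-0.04,0,-0.135,0,0,0,1],[0,0,0,0,0,0,1]]'
```

```text
time: 23.35
tool_pos: [537.7, 320.3, 60.4]
orientation: [[-0.735, 0.276, 0.619], [0.212, 0.961, -0.177], [-0.644, 0.001, -0.765]]
wrist_force: [2.9, 0.0, -1.5]
width: 0.141
time: 23.65
tool_pos: [530.8, 322.7, 72.9]
orientation: [[-0.735, 0.275, 0.619], [0.211, 0.961, -0.176], [-0.644, 0.001, -0.765]]
wrist_force: [-8.6, 1.0, -9.4]
width: 0.139
```

```bash
python3 -m inch '[[0,0,-0.13,0,0,0,1],[-0.07,0,-0.13,0,0,0,1],[0,0,0,0,0,0,1]]'
python3 - <<'E'
from tgt import *
s=bot.sense();print(C.T@s['wrist_force'],w2c(s['tool_pos']),s['width'])
im=camera('wrist');cv2.imwrite('pics/w24z.png',cv2.resize(im[180:360,160:360],None,fx=4,fy=3.3,interpolation=cv2.INTER_CUBIC))
E
```

```text
time: 23.95
tool_pos: [527.9, 323.3, 86.9]
orientation: [[-0.732, 0.277, 0.622], [0.212, 0.961, -0.179], [-0.648, 0.001, -0.762]]
wrist_force: [-0.3, -0.4, 0.9]
width: 0.008
[-0.2  -0.52  0.86] [-105.21   68.45   86.86] 0.007549359949735614
```

View pics/w24z.png

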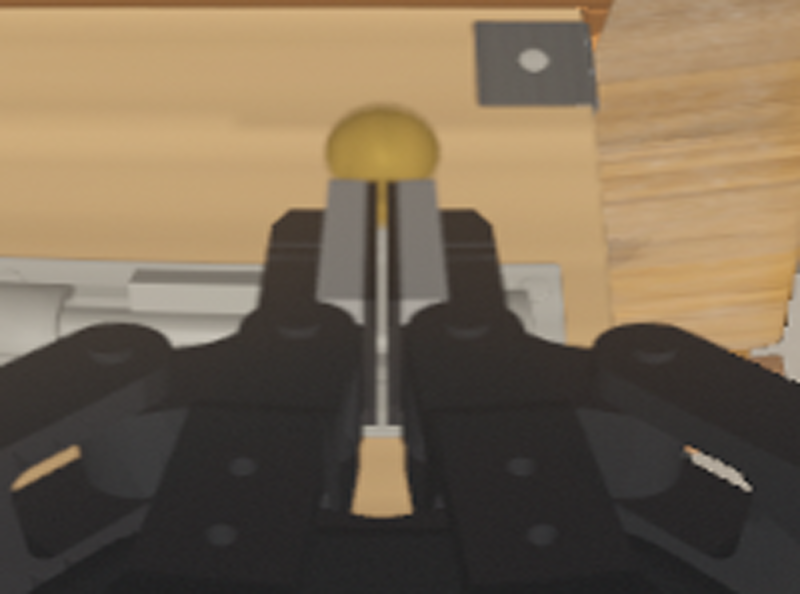

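```bash
python3 - <<'E'
from tgt import *
I=dict(tool_pos=np.zeros(3),orientation=np.eye(3))
for x in(-11,-6,0,6,11):
    print(x,[proj('wrist',[x,0,z],I)[1].round(1) for z in(0,-6,-12,-19,-25,-30)])
s=bot.sense()
print([proj('wrist',[11,y,0],I) for y in(-8,8)])
E
python3 - <<'E'
import cv2
im=cv2.imread('pics/w20.png');cv2.imwrite('pics/w20z.png',cv2.resize(im[200:360,180:340],None,fx=4,fy=3.7,interpolation=cv2.INTER_CUBIC))
E
```

```text
-11 [np.float64(263.9), np.float64(269.8), np.float64(276.2), np.float64(284.1), np.float64(291.3), np.float64(297.7)]
-6 [np.float64(256.5), np.float64(262.3), np.float64(268.6), np.float64(276.3), np.float64(283.4), np.float64(289.7)]
0 [np.float64(247.4), np.float64(253.0), np.float64(259.1), np.float64(266.6), np.float64(273.6), np.float64(279.8)]
6 [np.float64(237.9), np.float64(243.3), np.float64(249.2), np.float64(256.5), np.float64(263.3), np.float64(269.3)]
11 [np.float64(229.7), np.float64(235.0), np.float64(240.6), np.float64(247.7), np.float64(254.3), np.float64(260.2)]
[array([239.72, 229.64]), array([269.6 , 229.66])]
```

View pics/w20z.png

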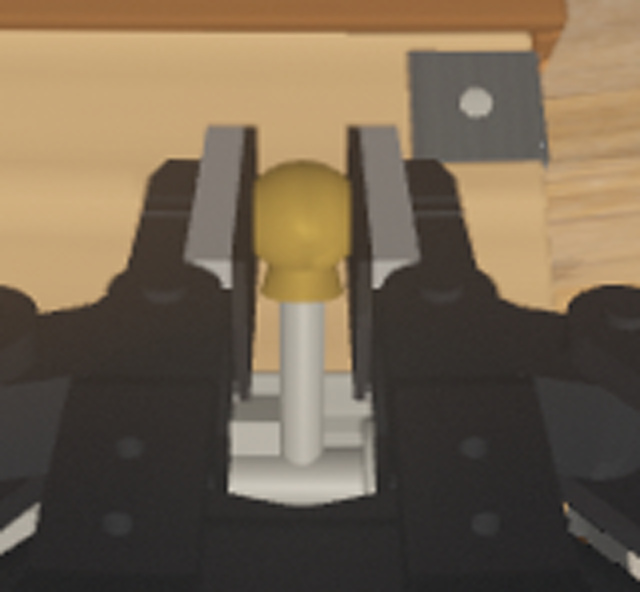

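```bash
python3 - <<'E'
from tgt import *
S={17:([450.9,344.2,260.],[[-0.738,0.278,0.615],[0.208,0.96,-0.186],[-0.642,-0.009,-0.766]]),
18:([478.7,337.4,136.2],[[-0.735,0.277,0.62],[0.214,0.961,-0.176],[-0.644,0.003,-0.765]]),
19:([523.7,324.3,77.5],[[-0.736,0.275,0.619],[0.212,0.961,-0.175],[-0.643,0.002,-0.766]]),
22:([511.4,328.4,96.1],[[-0.736,0.275,0.618],[0.211,0.961,-0.177],[-0.643,0.0,-0.766]])}
rs=[]
for n,(p,R) in S.items():
    im=cv2.imread(f'pics/w{n}.png');s=dict(tool_pos=np.array(p),orientation=np.array(R))
    hsv=cv2.cvtColor(im,cv2.COLOR_BGR2HSV); m=cv2.inRange(hsv,(18,120,60),(35,255,255)); m[:, :235]=0;m[:,280:]=0;m[:100]=0;m[260:]=0
    k,l,st,ce=cv2.connectedComponentsWithStats(m);i=1+np.argmax(st[1:,4]); 
    # ball centre from bounding top + half width
    x,y,w,h,a=st[i]; c=(x+w/2-.5,y+w/2-.5); print(n,st[i],ce[i],c)
    rs.append(ray('wrist',c,s))
p,e=tri(rs);print(w2c(p),e)
rs2=rs+[ray('scene',(155.25,288.25)),ray('top',(134.75,198.25))]
p,e=tri(rs2);print(w2c(p),e)
p,e=tri([rs[1],rs[2],ray('scene',(155.25,288.25))]);print(w2c(p),e)
for r in rs: 
    o2=w2c(r[0]);d2=C.T@r[1]; t=(67-o2[1])/d2[1] if 0 else (65-o2[2])/d2[2]; print(o2,d2,o2+d2*t)
E
```

```text
17 [252 105  13  16 162] [257.9  112.07] (np.float64(258.0), np.float64(111.0))
18 [246 181  19  23 332] [254.91 191.98] (np.float64(255.0), np.float64(190.0))
19 [243 222  26  33 645] [255.25 237.51] (np.float64(255.5), np.float64(234.5))
22 [243 205  24  29 523] [254.2  218.63] (np.float64(254.5), np.float64(216.5))
[-96.94  68.67  64.83] [np.float64(0.05335897970582548), np.float64(0.17261618364173373), np.float64(0.11055739050762982), np.float64(0.21564512828023596)]
[-101.27   68.56   67.67] [np.float64(1.1556290785260865), np.float64(0.4465520058980526), np.float64(1.098741175788196), np.float64(0.5028341401595258), np.float64(1.5182191170737902), np.float64(0.9246519547108087)]
[-97.59  68.17  65.22] [np.float64(0.546220248580025), np.float64(0.6179555470805955), np.float64(1.1637862468351898)]
[-340.42   68.66  315.07] [ 0.7  -0.   -0.72] [-97.06  68.63  65.  ]
[-312.01   68.78  190.96] [ 0.86 -0.   -0.51] [-97.56  68.69  65.  ]
[-265.     68.31  132.49] [ 0.93  0.   -0.37] [-97.53  68.76  65.  ]
[-277.88   69.09  151.09] [ 0.9  -0.   -0.43] [-96.81  68.61  65.  ]
```

```bash
python3 -m inch '[[0.2,0,-0.5,0,0,0,0],[0,0,0,0,0,0,0],[0,0,0,0,0,0,0],[0,0,0,0,0,0,0]]'
python3 - <<'E'
from tgt import *
s=bot.sense();print(C.T@s['wrist_force'],w2c(s['tool_pos']),s['width'])
K=np.array([-97,68.6,65])
L=np.radians(40);zt=np.array([np.sin(L),0,-np.cos(L)]); print(delta(s,c2w(K+20*zt),boltR(40)))
E
```

```text
time: 24.4
tool_pos: [503.0, 329.7, 96.6]
orientation: [[-0.736, 0.276, 0.618], [0.211, 0.961, -0.178], [-0.643, -0.0, -0.766]]
wrist_force: [0.8, -0.2, -0.3]
width: 0.497
[ 0.83  0.06 -0.28] [-130.89   67.75   96.55] 0.4972015249895994
(array([-0.11,  0.02,  1.32]), array([-0.01,  0.01, -0.  ]))
```

```bash
python3 -m inch '[[-0.11,0.02,0.5,0,0,0,0],[0,0,0.5,0,0,0,0],[0,0,0.32,0,0,0,0],[0,0,0,0,0,0,0],[0,0,0,0,0,0,1],[0,0,0,0,0,0,1],[0,0,0,0,0,0,1],[0,0,0,0,0,0,1],[0,0,0,0,0,0,1]]'
python3 -m inch '[[0.02,0,-0.1,0,0,0,1],[0,0,0,0,0,0,1]]'
python3 -m inch '[[0.02,0,-0.1,0,0,0,1],[0,0,0,0,0,0,1]]'
python3 - <<'E'
from tgt import *
s=bot.sense();print(C.T@s['wrist_force'],s['ft_torque'],w2c(s['tool_pos']),s['width'])
im=camera('wrist');cv2.imwrite('pics/w25z.png',cv2.resize(im[200:360,180:340],None,fx=4,fy=3.7,interpolation=cv2.INTER_CUBIC))
E
```

```text
time: 25.3
tool_pos: [547.2, 319.4, 50.2]
orientation: [[-0.736, 0.274, 0.618], [0.211, 0.962, -0.175], [-0.643, 0.001, -0.766]]
wrist_force: [-4.0, 1.4, 3.0]
width: 0.146
time: 25.5
tool_pos: [543.3, 319.8, 52.7]
orientation: [[-0.737, 0.275, 0.618], [0.211, 0.961, -0.176], [-0.642, 0.0, -0.767]]
wrist_force: [0.9, -0.2, -4.6]
width: 0.142
time: 25.7
tool_pos: [540.2, 320.3, 56.5]
orientation: [[-0.736, 0.276, 0.619], [0.211, 0.961, -0.178], [-0.644, 0.0, -0.765]]
wrist_force: [1.3, -1.6, -2.8]
width: 0.141
[ 1.68 -1.22 -2.79] [ 0.29  0.88 -0.01] [-92.57  68.96  56.5 ] 0.14055063298248258
```

View pics/w25z.png

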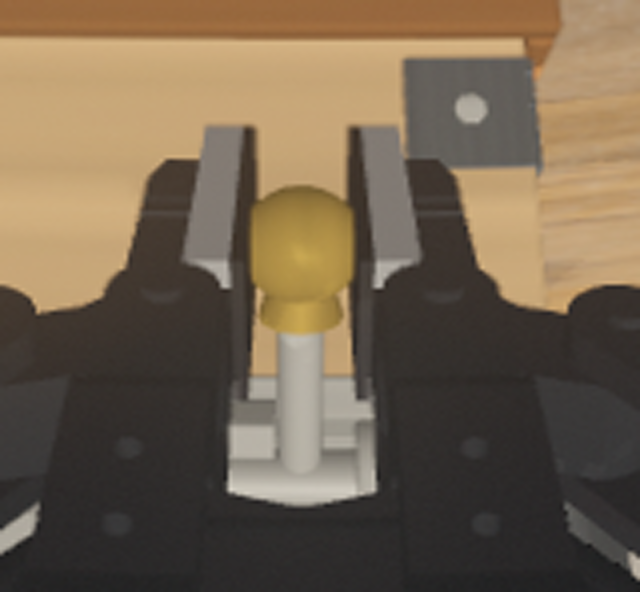

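```bash
python3 -m inch '[[0.04,0,-0.1,0,0.7,0,1],[0.01,0,-0.1,0,0.7,0,1],[0,0,0,0,0,0,1]]'
python3 - <<'E'
from tgt import *
s=bot.sense();print(C.T@s['wrist_force'],s['ft_torque'],w2c(s['tool_pos']),s['width'])
im=camera('wrist');cv2.imwrite('pics/w26z.png',cv2.resize(im[200:360,180:340],None,fx=4,fy=3.7,interpolation=cv2.INTER_CUBIC))
E
```

```text
time: 26.05
tool_pos: [532.6, 323.1, 63.2]
orientation: [[-0.801, 0.276, 0.532], [0.231, 0.961, -0.151], [-0.553, 0.002, -0.833]]
wrist_force: [-1.5, 0.1, -0.3]
width: 0.144
[-1.52 -0.3  -0.31] [0.02 0.96 0.28] [-100.65   69.55   63.17] 0.14375775306920147
```

View pics/w26z.png

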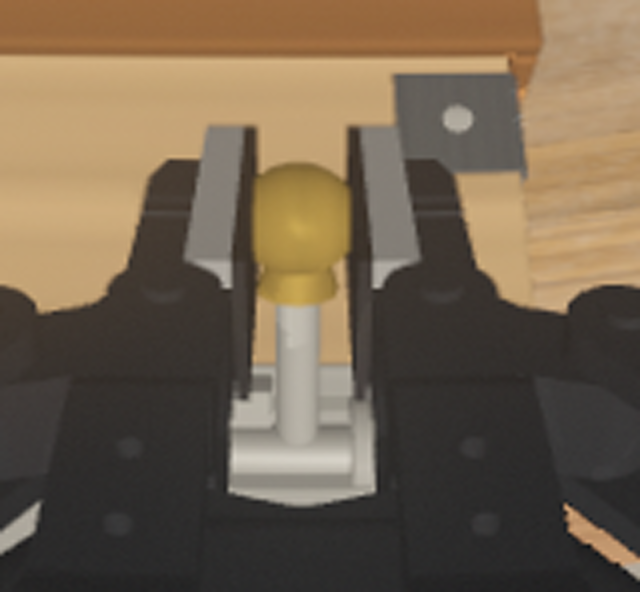

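```bash
python3 -m inch '[[0,0,0,0,0,0,0],[0,0,0,0,0,0,0],[0,0,-0.4,0,0,0,0],[0,0,-0.5,0,0,0,0],[0,0,0,0,-1,0,0],[0,0,0,0,-1,0,0],[0,0,0,0,-1,0,0],[0,0,0,0,-1,0,0],[0,0,0,0,-1,0,0],[0,0,0,0,0,0,0]]'
python3 - <<'E'
from tgt import *
s=bot.sense();print(s['joints'],w2c(s['tool_pos']),s['width'])
K=np.array([-97,68.6,65]); Ld=57
L=np.radians(Ld);zt=np.array([np.sin(L),0,-np.cos(L)]); print(delta(s,c2w(K-25*zt),boltR(Ld)),delta(s,c2w(K+23*zt),boltR(Ld)))
E
```

```text
time: 27.1
tool_pos: [506.2, 331.1, 97.9]
orientation: [[-0.532, 0.271, 0.802], [0.148, 0.963, -0.227], [-0.834, -0.002, -0.552]]
wrist_force: [0.1, -0.9, -0.6]
width: 0.5
[-43.32  47.   -26.91 119.36  95.38  73.16 -68.42] [-128.15   69.92   97.92] 0.5001447717934175
(array([ 0.21, -0.03,  0.38]), array([ 0.03, -0.11,  0.06])) (array([ 0.2 , -0.03,  1.34]), array([ 0.03, -0.11,  0.06]))
```

```bash
python3 -m inch '[[0.2,-0.02,0.2,0,-0.11,0,0],[0,0,0.2,0,0,0,0],[0,0,0,0,0,0,0],[0,0,0,0,0,0,0]]'
python3 - <<'E'
from tgt import *
s=bot.sense();print(C.T@s['wrist_force'],w2c(s['tool_pos']),s['width'])
im=camera('wrist');cv2.imwrite('pics/w27.png',im);K=np.array([-97,68.6,65]);print(proj('wrist',c2w(K),s)); Ld=57
L=np.radians(Ld);zt=np.array([np.sin(L),0,-np.cos(L)]); print(delta(s,c2w(K+23*zt),boltR(Ld)))
E
```

```text
time: 27.5
tool_pos: [519.6, 325.3, 81.1]
orientation: [[-0.523, 0.277, 0.806], [0.152, 0.961, -0.232], [-0.839, 0.001, -0.544]]
wrist_force: [-0.3, 0.1, -0.2]
width: 0.501
[-0.31  0.02 -0.24] [-113.71   68.06   81.14] 0.5005892386425843
[255.57 222.65]
(array([0.09, 0.01, 0.92]), array([-0.01,  0.01, -0.02]))
```

View pics/w27.png

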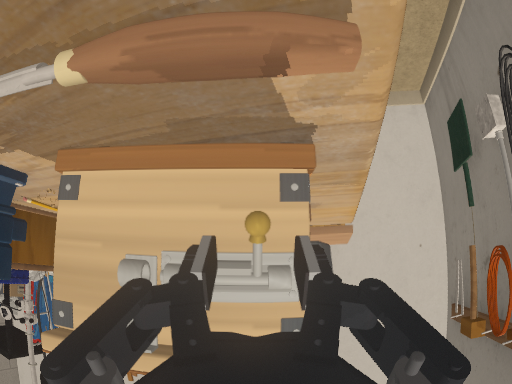

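```bash
python3 -m inch '[[0.09,0.03,0.4,0,0,0,0],[0,0,0.4,0,0,0,0],[0,0,0.12,0,0,0,0],[0,0,0,0,0,0,0],[0,0,0,0,0,0,1],[0,0,0,0,0,0,1],[0,0,0,0,0,0,1],[0,0,0,0,0,0,1],[0,0,0,0,0,0,1]]'
python3 - <<'E'
from tgt import *
s=bot.sense();print(C.T@s['wrist_force'],w2c(s['tool_pos']),C.T@s['orientation'][:,2],s['width'],s['joints'])
im=camera('wrist');cv2.imwrite('pics/w28z.png',cv2.resize(im[200:360,180:340],None,fx=4,fy=3.7,interpolation=cv2.INTER_CUBIC))
E
```

```text
time: 28.45
tool_pos: [553.5, 318.0, 52.1]
orientation: [[-0.523, 0.274, 0.807], [0.15, 0.962, -0.23], [-0.839, 0.001, -0.544]]
wrist_force: [-5.4, 0.6, 4.6]
width: 0.151
[-5.36 -0.89  4.62] [-79.15  70.39  52.08] [ 0.84  0.   -0.54] 0.15139931191289155 [-40.81  52.82 -23.11 116.24 102.32  71.1  -70.58]
```

View pics/w28z.png

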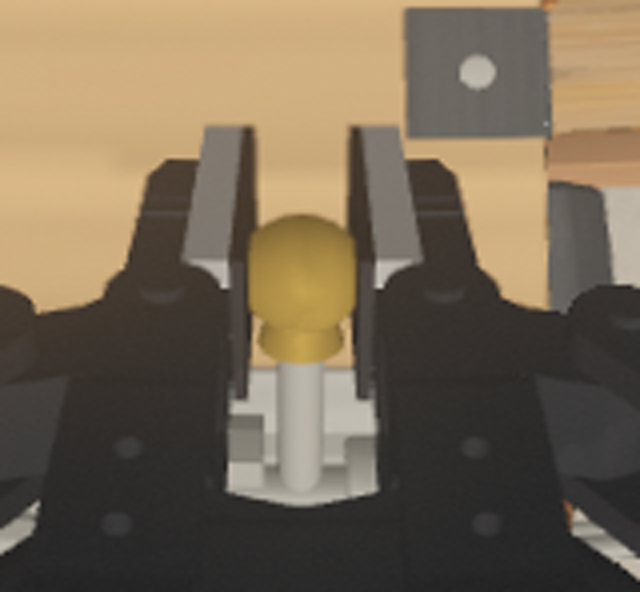

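```bash
python3 -m inch '[[0.04,0,-0.066,0,1,0,1],[0.04,0,-0.066,0,1,0,1],[0.04,0,-0.066,0,1,0,1],[0.04,0,-0.066,0,1,0,1],[0,0,0,0,0,0,1]]'
python3 - <<'E'
from tgt import *
s=bot.sense();print(C.T@s['wrist_force'],w2c(s['tool_pos']),C.T@s['orientation'][:,2],s['width'])
im=camera('wrist');cv2.imwrite('pics/w29z.png',cv2.resize(im[200:360,180:340],None,fx=4,fy=3.7,interpolation=cv2.INTER_CUBIC))
E
```

```text
time: 29.0
tool_pos: [539.1, 321.8, 54.2]
orientation: [[-0.752, 0.276, 0.598], [0.218, 0.961, -0.169], [-0.621, 0.003, -0.783]]
wrist_force: [-2.4, 1.0, -1.2]
width: 0.146
[-2.56  0.29 -1.17] [-93.96  70.06  54.19] [ 0.62  0.   -0.78] 0.14627871705502765
```

View pics/w29z.png

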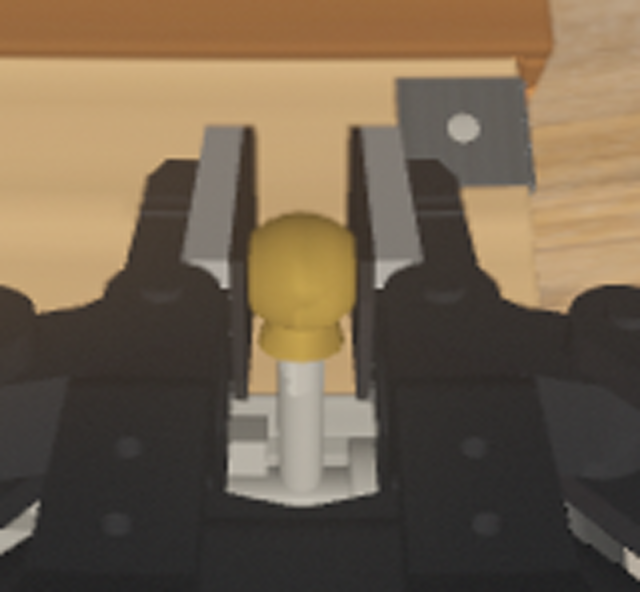

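```bash
python3 -m inch '[[0.04,0,-0.066,0,1,0,1],[0.04,0,-0.066,0,1,0,1],[0.04,0,-0.066,0,1,0,1],[0.04,0,-0.066,0,1,0,1],[0,0,0,0,0,0,1]]'
python3 -m inch '[[-0.01,0,-0.13,0,0,0,1],[-0.02,0,-0.13,0,0,0,1],[-0.02,0,-0.1,0,0,0,1],[0,0,0,0,0,0,1]]'
python3 - <<'E'
from tgt import *
s=bot.sense();print(C.T@s['wrist_force'],w2c(s['tool_pos']),C.T@s['orientation'][:,2],s['width'])
im=camera('wrist');cv2.imwrite('pics/w30z.png',cv2.resize(im[200:360,180:340],None,fx=4,fy=3.7,interpolation=cv2.INTER_CUBIC))
E
```

```text
time: 29.55
tool_pos: [526.1, 324.9, 60.7]
orientation: [[-0.902, 0.278, 0.331], [0.261, 0.961, -0.095], [-0.344, 0.001, -0.939]]
wrist_force: [-2.1, 0.7, 0.1]
width: 0.144
time: 29.95
tool_pos: [523.2, 326.4, 80.0]
orientation: [[-0.9, 0.275, 0.337], [0.258, 0.961, -0.096], [-0.35, 0.001, -0.937]]
wrist_force: [3.8, -0.5, -0.3]
width: 0.143
[ 3.76  0.55 -0.31] [-110.54   70.13   79.96] [ 0.35  0.   -0.94] 0.1433400442539109
```

View pics/w30z.png

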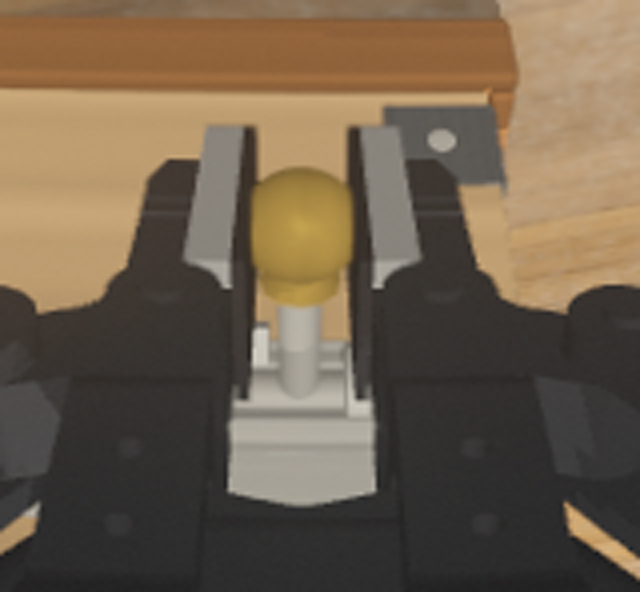

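```bash
python3 -m inch '[[0.008,0,-0.064,0,1,0,1],[0.008,0,-0.064,0,1,0,1],[0,0,-0.06,0,0,0,1],[0,0,0,0,0,0,1]]'
python3 - <<'E'
from tgt import *
s=bot.sense();print(C.T@s['wrist_force'],w2c(s['tool_pos']),C.T@s['orientation'][:,2],s['width'])
im=camera('wrist');cv2.imwrite('pics/w31z.png',cv2.resize(im[200:360,180:340],None,fx=4,fy=3.7,interpolation=cv2.INTER_CUBIC))
E
```

```text
time: 30.4
tool_pos: [518.9, 327.2, 87.6]
orientation: [[-0.943, 0.277, 0.186], [0.272, 0.961, -0.053], [-0.193, 0.001, -0.981]]
wrist_force: [-2.6, 1.0, -1.6]
width: 0.146
[-2.79  0.2  -1.56] [-114.93   69.66   87.55] [ 0.19  0.   -0.98] 0.14647896923116296
```

View pics/w31z.png

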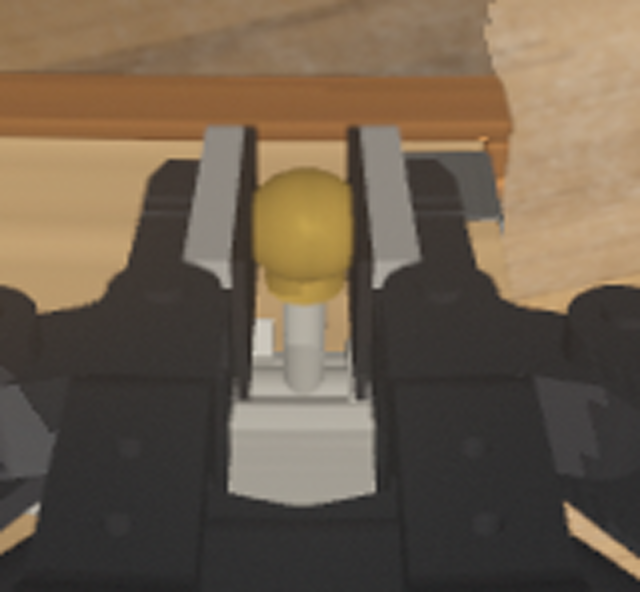

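```bash
python3 -m inch '[[0,-0.1,0,0,0,0,1],[0,-0.06,0,0,0,0,1],[0,0,0,0,0,0,1]]'
python3 - <<'E'
from tgt import *
s=bot.sense();print(C.T@s['wrist_force'],w2c(s['tool_pos']),s['width'])
im=camera('wrist');cv2.imwrite('pics/w32z.png',cv2.resize(im[200:360,180:340],None,fx=4,fy=3.7,interpolation=cv2.INTER_CUBIC))
E
```

```text
time: 30.75
tool_pos: [516.5, 319.0, 87.4]
orientation: [[-0.943, 0.275, 0.186], [0.27, 0.961, -0.054], [-0.194, -0.0, -0.981]]
wrist_force: [-3.7, -0.8, -0.9]
width: 0.138
[-3.33 -1.78 -0.9 ] [-115.     61.16   87.36] 0.13775618232157016
```

View pics/w32z.png

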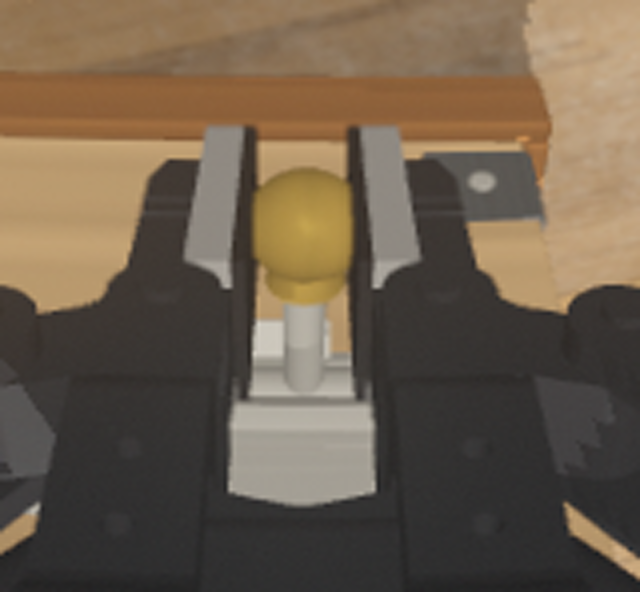

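```bash
python3 -m inch '[[0,-0.15,0,0,0,0,1],[0,-0.15,0,0,0,0,1],[0,-0.15,0,0,0,0,1],[0,0,0,0,0,0,1]]'
python3 -m inch '[[0,-0.15,0,0,0,0,1],[0,-0.13,0,0,0,0,1],[0,0,0,0,0,0,1]]'
python3 -m inch '[[0,-0.06,0,0,0,0,1],[0,0,0,0,0,0,1]]'
python3 - <<'E'
from tgt import *
s=bot.sense();print(C.T@s['wrist_force'],w2c(s['tool_pos']),s['width'])
im=camera('wrist');cv2.imwrite('pics/w33.png',im)
E
```

```text
time: 31.2
tool_pos: [509.6, 295.8, 87.0]
orientation: [[-0.943, 0.276, 0.185], [0.271, 0.961, -0.055], [-0.193, -0.002, -0.981]]
wrist_force: [-5.7, -0.1, -0.2]
width: 0.142
time: 31.5
tool_pos: [506.3, 284.1, 87.6]
orientation: [[-0.943, 0.275, 0.186], [0.27, 0.961, -0.052], [-0.193, 0.001, -0.981]]
wrist_force: [-4.6, 3.4, 0.5]
width: 0.145
time: 31.7
tool_pos: [506.2, 283.9, 88.3]
orientation: [[-0.943, 0.273, 0.188], [0.269, 0.962, -0.047], [-0.194, 0.006, -0.981]]
wrist_force: [-2.5, 7.7, -0.7]
width: 0.14
[-4.55  6.73 -0.68] [-115.12   24.58   88.33] 0.14028656656173594
```

View pics/w33.png

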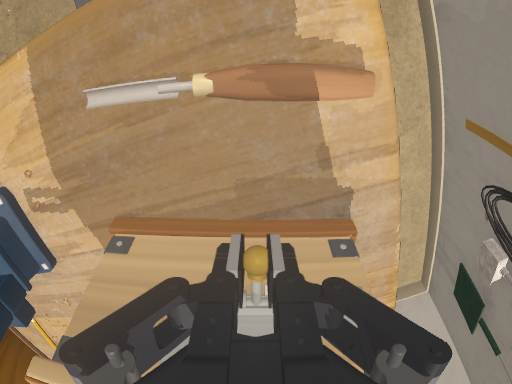

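```bash
python3 -m inch '[[-0.011,0,0.063,0,-1,0,1],[-0.011,0,0.063,0,-1,0,1],[-0.011,0,0.063,0,-1,0,1],[-0.011,0,0.063,0,-1,0,1],[0,0,0,0,0,0,1]]'
python3 - <<'E'
from tgt import *
s=bot.sense();print(C.T@s['wrist_force'],w2c(s['tool_pos']),C.T@s['orientation'][:,2],s['width'])
E
python3 -m inch '[[-0.011,0,0.063,0,-1,0,1],[-0.011,0,0.063,0,-1,0,1],[-0.011,0,0.063,0,-1,0,1],[-0.011,0,0.063,0,-1,0,1],[0,0,0,0,0,0,1]]'
python3 - <<'E'
from tgt import *
s=bot.sense();print(C.T@s['wrist_force'],w2c(s['tool_pos']),C.T@s['orientation'][:,2],s['width'])
im=camera('wrist');cv2.imwrite('pics/w34.png',im)
E
```

```text
time: 32.25
tool_pos: [508.5, 283.6, 75.2]
orientation: [[-0.84, 0.267, 0.473], [0.234, 0.964, -0.128], [-0.49, 0.003, -0.872]]
wrist_force: [-8.7, 7.8, -5.1]
width: 0.142
[-10.54   5.13  -5.13] [-112.85   24.91   75.19] [ 0.49  0.01 -0.87] 0.14216716507052196
time: 32.75
tool_pos: [517.8, 280.9, 64.8]
orientation: [[-0.65, 0.267, 0.712], [0.18, 0.964, -0.197], [-0.738, 0.0, -0.675]]
wrist_force: [-4.9, 7.2, -7.0]
width: 0.141
[-6.69  5.59 -7.04] [-103.18   24.86   64.85] [ 0.74  0.01 -0.67] 0.14117684174175119
```

View pics/w34.png

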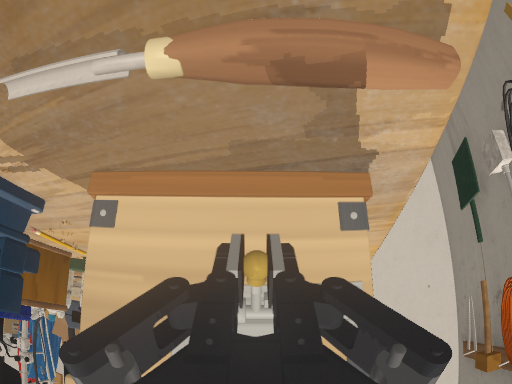

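```bash
python3 -m inch '[[0.02,0,0.12,0,0,0,1],[0,0,0.12,0,0,0,1],[-0.02,0,0.12,0,0,0,1],[0,0,0,0,0,0,1]]'
python3 - <<'E'
from tgt import *
s=bot.sense();print(C.T@s['wrist_force'],w2c(s['tool_pos']),C.T@s['orientation'][:,2],s['width'])
im=camera('wrist');cv2.imwrite('pics/w35z.png',cv2.resize(im[160:360,150:370],None,fx=3.6,fy=3,interpolation=cv2.INTER_CUBIC))
E
```

```text
time: 33.2
tool_pos: [528.2, 278.6, 51.6]
orientation: [[-0.657, 0.264, 0.706], [0.181, 0.964, -0.193], [-0.732, 0.001, -0.681]]
wrist_force: [-14.8, 9.7, -8.3]
width: 0.139
[-16.95   5.26  -8.33] [-92.54  25.52  51.65] [ 0.73  0.01 -0.68] 0.13872799167787744
```

View pics/w35z.png

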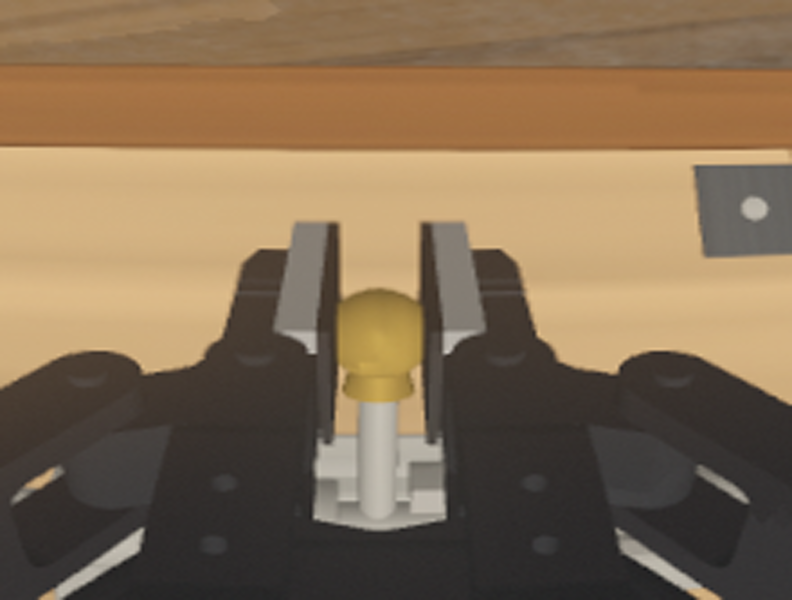

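```bash
python3 -m inch '[[0,0.05,0,0,0,0,0],[0,0,0,0,0,0,0],[0,0,0,0,0,0,0],[0,0,-0.5,0,0,0,0],[0,0,-0.7,0,0,0,0],[0,0,0,0,0,0,0],[0,0,0,0,0,0,0]]'
python3 - <<'E'
from tgt import *
s=bot.sense();print(C.T@s['wrist_force'],w2c(s['tool_pos']),C.T@s['orientation'][:,2],s['width'])
im=camera('wrist');cv2.imwrite('pics/w36.png',im)
for a in(-62,-60,-50,-40): print(a,proj('wrist',c2w([-77-40*np.cos(np.radians(a)),23.6,100+40*np.sin(np.radians(a))]),s))
E
```

```text
time: 33.95
tool_pos: [492.3, 288.3, 96.5]
orientation: [[-0.644, 0.276, 0.714], [0.186, 0.961, -0.204], [-0.742, 0.002, -0.67]]
wrist_force: [0.1, -0.0, 0.0]
width: 0.502
[ 0.1 -0.   0. ] [-129.76   25.01   96.51] [ 0.74  0.   -0.67] 0.5018296757265259
-62 [252.67 212.22]
-60 [252.65 212.6 ]
-50 [252.57 215.62]
-40 [252.49 220.58]
```

View pics/w36.png

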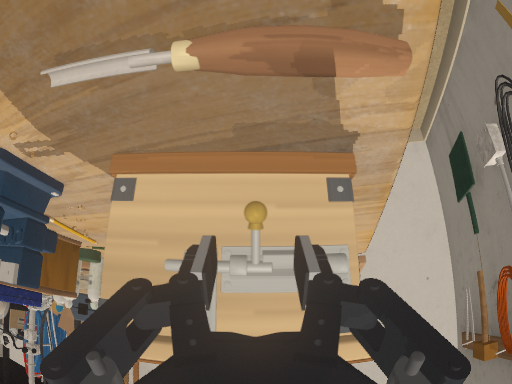

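```bash
python3 -m inch '[[0,0,0,0,0,0,1],[0,0,0,0,0,0,1],[0,0,0,0,0,0,1],[0,0,0,0,0,0,1],[0,0,0.3,0,0,0,1],[0,0,0.25,0,0,0,1],[0,0,0.1,0,0,0,1],[0,0,0,0,0,0,1]]'
python3 -m inch '[[0,0,0.06,0,0,0,1],[0,0,0,0,0,0,1]]'
python3 -m inch '[[0,0,0.06,0,0,0,1],[0,0,0,0,0,0,1]]'
python3 - <<'E'
from tgt import *
s=bot.sense();print(C.T@s['wrist_force'],w2c(s['tool_pos']),C.T@s['orientation'][:,2],s['width'])
E
```

```text
time: 34.8
tool_pos: [514.9, 280.9, 73.2]
orientation: [[-0.645, 0.277, 0.712], [0.185, 0.961, -0.206], [-0.741, -0.001, -0.671]]
wrist_force: [0.2, -0.3, 0.3]
width: -0.002
time: 35.0
tool_pos: [516.6, 281.4, 71.8]
orientation: [[-0.645, 0.275, 0.713], [0.185, 0.961, -0.203], [-0.741, 0.001, -0.671]]
wrist_force: [0.2, -0.4, -0.3]
width: 0.004
time: 35.2
tool_pos: [518.0, 282.4, 70.7]
orientation: [[-0.645, 0.272, 0.714], [0.184, 0.962, -0.201], [-0.742, 0.002, -0.671]]
wrist_force: [-9.1, 1.7, 10.7]
width: 0.0
[-9.25 -0.91 10.72] [-103.38   26.42   70.72] [ 0.74  0.   -0.67] 0.0004100929344081231
```

```bash
python3 -m inch '[[0,0,-0.5,0,0,0,1],[0,0,-1,0,0,0,1],[0,0,-1,0,0,0,1],[0,0,-1,0,0,0,1],[0,-0.8,0,0,0.5,0,1],[0,-0.8,0,0,0.5,0,1],[0,-0.8,0,0,0.5,0,1],[0,0,0,0,0,0,1],[0,0,0,0,0,0,1]]'
python3 - <<'E'
from tgt import *
s=bot.sense();print(C.T@s['wrist_force'],w2c(s['tool_pos']))
im=camera('wrist');cv2.imwrite('pics/w37.png',im)
sc=camera('scene');cv2.imwrite('pics/s37.png',cv2.resize(sc[140:310,80:280],None,fx=4,fy=3.5,interpolation=cv2.INTER_CUBIC))
t=camera('top');cv2.imwrite('pics/t37.png',t)
cv2.imwrite('pics/w37z.png',cv2.resize(im[20:220,80:400],None,fx=2.5,fy=2.5,interpolation=cv2.INTER_CUBIC))
E
```

```text
time: 36.1
tool_pos: [369.1, 228.1, 181.0]
orientation: [[-0.714, 0.275, 0.644], [0.185, 0.961, -0.205], [-0.675, -0.027, -0.737]]
wrist_force: [0.5, 1.0, 0.1]
width: 0.003
[0.24 1.09 0.11] [-231.62  -66.89  181.01]
```

View pics/s37.png

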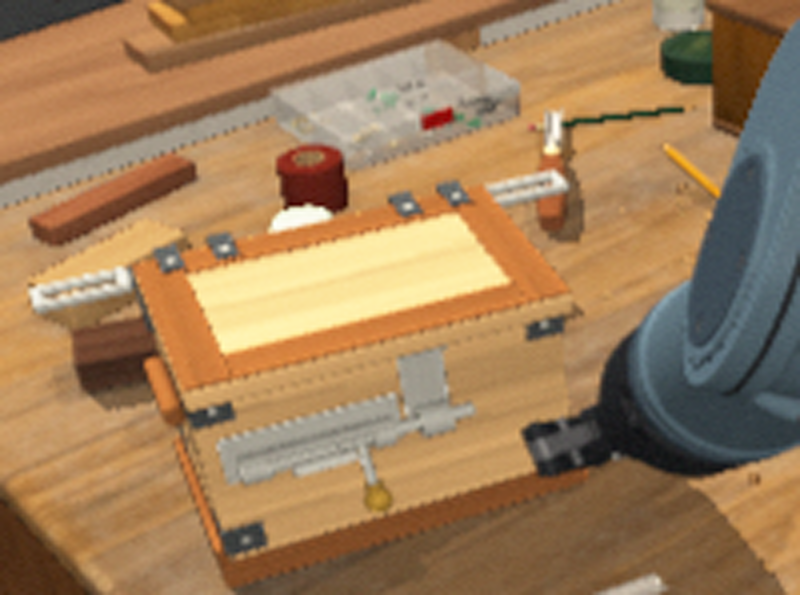

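View pics/w37z.png

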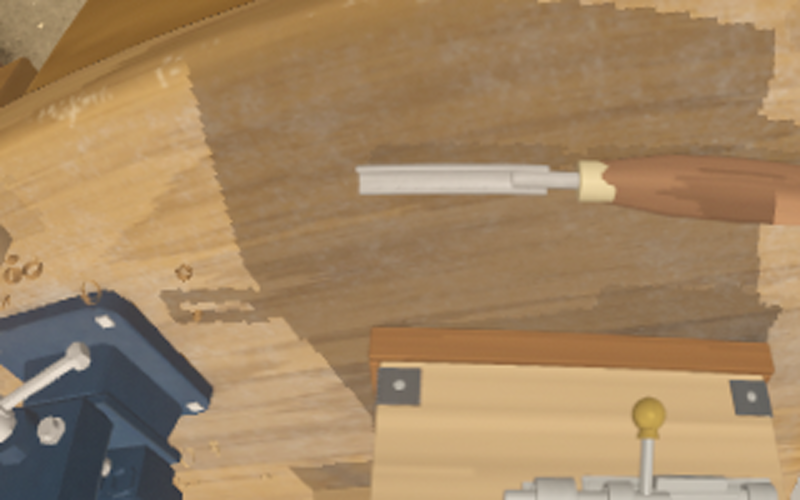

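View pics/t37.png

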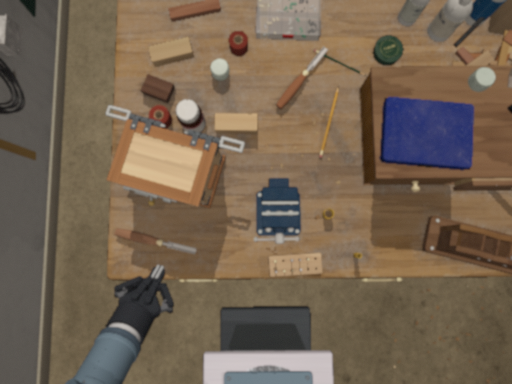

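```bash
python3 - <<'E'
from plant import order,bot
print(bot.sense()['time'],order.hand_in())
E
```

```text
the job is handed in; nothing more can be done
36.25 None
```

I finished the tool chest in the order asked and handed it in at 36 s of the 67 s allowed. The pin is home, the lid is shut and the bolt is locked.

- **Hinge pin:** I slid it through the empty right-hand hinge until its shoulder bore on the outer knuckle. It would not move further under about 12 N.
- **Lid:** I then pressed it shut, and the fingertips stopped at 173–174 mm, where the shut lid's top should be. The wrist force reached at least 65 N at the end of that press, through the closed fingertips. That is below the 120 N wrist limit, but harder than I meant to push.
- **Barrel bolt:** It took four grasps. In the first three, the knob slipped or crept towards the fingertips as I lifted, and twice it came out and dropped back into its notch. On the fourth, I turned the tool along with the handle and the grip held. The bolt travelled 45.1 mm to its stop. I released the handle part-way down and it fell the rest; pressing it at about 14 N moved it no further, within 1 mm of right down.

In the last pictures the lid is shut, the rod is through the keeper, the knob is down and the pin's loop is against the hinge. The gouge, bottle, sleeves and burr block are where they started, and the arm was clear of everything at hand-in. Those pictures agreed with the position checks, except that seen from one angle the knob could not be told from about 10 degrees higher, so I relied on the press test there.

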